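# Load the cooling stand with facial cooling wands, heavy ends down

## Task

Make the cooling stand ready for the next treatment: first slide the chill ring over the stand's upright shaft, all the way down until it lies flat on the base. Then lay every cooling wand lengthwise in a channel of its own on the sloping bed, lying flat with its heavy, steel-cored end at the bottom and touching the steel foot; both ends look alike, so lift each wand at mid-length to find out which end is the heavy one. Last, start the timer: pull its sprung slide out to the black mark, hold it there for about a second and let it run home. Leave the bowl and the clock where they are.

Things in the scene. Friction and masses are not known exactly. Their poses are not given: they have to be found in the camera images.
- ring_mid (a point): The chill ring, a plain white ring 60 mm outside, 32 mm tall, with a 25 mm hole; starts lying flat on the table in front of the stand. Point: its centre, half-way up; z is its axis.
- shaft_top (a point): Centre of the top of the upright steel shaft, 20 mm in diameter, that stands on the fixed cooling stand's flat white base, 75 mm beside the sloping bed. It rises 53 mm above the base plate, whose top is 12 mm above the table. Axes: the stand's, z up, y along the foot.
- foot (a point): The cooling stand's bed: an aluminium slope, 40 degrees from level, 290 mm wide, 170 mm long, low towards the robot, with a steel foot (a wall 30 mm high) across its low end. Point: on the bed's surface against the foot, at the middle of its width. x runs up the slope, y along the foot, z square out of the bed.
- channel1 (a point): Channel 1 of 4 on the bed, 52 mm wide, 72 mm between centres, parted by dividers 12 mm high at the foot (36 mm long) and again 124 to 160 mm up the slope; bare between. Point: on the bed's surface on the channel's centre line, 80 mm up from the foot, under where a wand's middle belongs. Axes as for foot.
- channel2 (a point): Channel 2 of 4 on the bed, 52 mm wide, 72 mm between centres, parted by dividers 12 mm high at the foot (36 mm long) and again 124 to 160 mm up the slope; bare between. Point: on the bed's surface on the channel's centre line, 80 mm up from the foot, under where a wand's middle belongs. Axes as for foot.
- channel3 (a point): Channel 3 of 4 on the bed, 52 mm wide, 72 mm between centres, parted by dividers 12 mm high at the foot (36 mm long) and again 124 to 160 mm up the slope; bare between. Point: on the bed's surface on the channel's centre line, 80 mm up from the foot, under where a wand's middle belongs. Axes as for foot.
- channel4 (a point): Channel 4 of 4 on the bed, 52 mm wide, 72 mm between centres, parted by dividers 12 mm high at the foot (36 mm long) and again 124 to 160 mm up the slope; bare between. Point: on the bed's surface on the channel's centre line, 80 mm up from the foot, under where a wand's middle belongs. Axes as for foot.
- wand1_mid (a point): Cooling wand (None if absent), 160 mm long: white handle 24 mm square, 88 mm long, between two like steel heads, 36 mm cubes. 0.22 to 0.26 kg; one head is steel-cored, so it balances 43 mm from the middle towards that one; looks and axes do not tell which. Starts lying on the table. Point: its centre, 18 mm above the table when lying; x runs along its length.
- wand2_mid (a point): Cooling wand (None if absent), 160 mm long: white handle 24 mm square, 88 mm long, between two like steel heads, 36 mm cubes. 0.22 to 0.26 kg; one head is steel-cored, so it balances 43 mm from the middle towards that one; looks and axes do not tell which. Starts lying on the table. Point: its centre, 18 mm above the table when lying; x runs along its length.
- wand3_mid (a point): Cooling wand (None if absent), 160 mm long: white handle 24 mm square, 88 mm long, between two like steel heads, 36 mm cubes. 0.22 to 0.26 kg; one head is steel-cored, so it balances 43 mm from the middle towards that one; looks and axes do not tell which. Starts lying on the table. Point: its centre, 18 mm above the table when lying; x runs along its length.
- wand4_mid (a point): Cooling wand (None if absent), 160 mm long: white handle 24 mm square, 88 mm long, between two like steel heads, 36 mm cubes. 0.22 to 0.26 kg; one head is steel-cored, so it balances 43 mm from the middle towards that one; looks and axes do not tell which. Starts lying on the table. Point: its centre, 18 mm above the table when lying; x runs along its length.
- rest: The upper part of the bed, from 100 mm up the slope to its top, with the upper row of dividers; flush with the lower part. It carries a wand's upper head: almost nothing (under 1 N) when the heavy end is down. Origin and axes as foot.
- timer_knob (a point): Centre of the steel knob (16 mm diameter, 34 mm tall) of the pull-out timer's sprung slide. It stands upright on a white housing fixed to the table (140 x 44 mm, top 30 mm above the table); the knob's lower end is 2 mm above the housing. z up; the slide runs along y, pulled towards +y.
- timer_mark (a point): Centre of the black mark across the timer's housing top. The slide is pulled out right when the middle of the knob is level with it, 50 mm from the knob's rest. Same axes as the knob.
- timer_slide (a joint): How far the timer's slide is pulled out, m: 0 at rest, 0.050 at the mark, 0.075 at its stop. The spring pulls it home with 2 N at rest and 4.5 N at the mark.
- bowl_mid (a point): Bystander: wooden bowl 140 mm across, 65 mm tall. Point 30 mm above its underside.
- clock_mid (a point): Bystander: round lilac alarm clock, 95 mm tall. Point 50 mm above its underside.
Mind the look-alikes: they are no part of the job. What is shaped like the part that bears wand2_mid but turquoise is not meant.

How it is judged:
By the outcome, as a careful person would: the job done as asked, in the order asked, and still so for the second after the job is handed in, with the robot touching nothing.
Of wand1, wand2, wand3, wand4 only 3 to 4 are there at a start; the rules pass over those that are not, and their reading is None.
At some moment in a run one of wand1, wand2, wand3, wand4 may be knocked a few centimetres aside while the robot is not near it.
It also fails if it takes over 210 s, if anything falls off the work surface, if the arm or the gripper's body presses on something with over 40 N, if the wrist force passes 120 N, or if a joint passes its speed limit or range.

## Robot

A 6-joint arm with a two-finger parallel gripper is mounted at the origin on the work surface. World frame = base frame: x ahead of the robot, y to its left, z up, the work surface at z = 0. Lengths are in m, angles in rad, forces in N, time in s.
With the tool pointing down it reaches from about 0.275 to 0.75 m from the base axis. Payload 10.2 kg.
Tool frame: the origin (TCP) lies on the centre line of the jaws, within the pads' length; the fingertips stand 19 mm ahead of it and the grasp point (between the pads) is the TCP; z points along the fingers, y is the direction in which the jaws open and shut (so a half turn about z gives the same grasp; the last joint's range is limited). The gripper opens to 85 mm and grips with 20 to 120 N. Pads are 22 mm wide; open, the fingers measure 114 mm over their backs; the gripper's body (76 mm by 85 mm) begins 54 mm behind the grasp point. The pads swing forward as they close: fully open they stand 13 mm farther back than shut.
Start: joints at [-1.378, 0.313, 1.498, -0, 1.331, -0.223], TCP at [0.212, -0.48, 0.25] pointing down, gripper open.
Joint ranges: [-2.94, 2.94], [-0.97, 2.17], [0.19, 2.56], [-1.23, 4.37], [0.02, 3.11], [-2.88, 2.88]. Speed limits (rad/s): [2.39, 2.39, 3.01, 3.14, 3.14, 3.14].

## Interface

Orientations are given as a unit quaternion [w, x, y, z].
In Python, from rig import arm, cams gives the robot as it stands.
- The arm moves only by the tool carry_out, never from a script. Its argument "deltas" is a list of rows, each a list of 7 numbers: the closure, from -1 (fully open) to 1 (shut), then the shift along the tool's x, y, z in cm, then the turn, a rotation vector about the tool's x, y, z in rad. In form: [[grip, dx, dy, dz, rx, ry, rz], ...]. A call has 1 to 8 rows; each row is the pose to reach, as a shift and turn from the pose commanded when the call began, along the tool's axes at that moment; what a row does not reach only later rows make up. A row lasts 1/10 s, in which the tool goes at most 50 mm and 8.59 degrees, less where a joint would pass 70% of its speed; a pose out of reach is approached as far as the arm can. A call with a gripper value outside its range is refused whole. The fingers move at their own pace and stop on an object; "force" is the grip in N (left out, the last holds). Time passes only in rows, so rows that repeat a pose let the fingers close. It gives the time, the measured TCP pose, the force and the opening at its end, in the units of the state.
- arm.observe(): the state, without advancing time (a new reading comes with each control period).
- cams.read_camera(name): name is "scene" or "side" or "wrist"; returns the picture (384x512x3 uint8, blue, green, red); there is no depth.
- cams.camera_model(name): a dict with "mtx" (3x3 intrinsics, pixels), "R" (3x3) and "t" (3): a world point X has camera coordinates R X + t. Camera axes: x right, y down, z forward; pixel columns grow to the right and rows downward; lengths in m; the calibration is good to about 2 mm. The wrist camera is an equidistant fisheye: a pixel r from the principal point sees the ray r / f radians off the axis. A picture is of the moment at which its call begins: read the wrist's pose just before it. camera_model takes no time and is no camera call; for the wrist camera it gives the pose at the moment of the call.
- arm.job_done(): hands the job in, once; it reports no verdict.
The state is a dict: "t": time; "joint_pos": joint angles; "joint_velocities": joint speeds; "joint_efforts": joint torques, N m; "tool_pos": TCP position; "tool_rot": TCP orientation; "ft_force": force on the tool from outside, world axes, zero at the start; "wrist_torque": the same for the moment, N m; "width": finger opening in m.
Only numpy, scipy, OpenCV 4.12 (cv2) and the standard library are available. Lean on these libraries where they do the work, as an engineer would, in place of code of your own. Each camera call takes 0.05 s, during which the arm holds its last target. There are 200 camera calls.

## Working session

There is one attempt and no reset: what is moved stays moved. The work goes in short steps, Python scripts to look and compute and a tool call to move; the robot and the scene stay as the last step left them, time stands still between calls to the robot, and variables do not carry over. Pictures are saved under pics/ and viewed, about 12 in all and at most 16, crops included, and the job is handed in when it is done.

Besides the shell and the picture viewer there is one more tool, called after "Call:" as name([rows], argument=value, ...), one row to a line, values as JSON. carry_out: Moves the arm, as the interface text tells. Its arguments: {"type":"object","properties":{"deltas":{"type":"array"},"force":{"type":"number"}},"required":["deltas"]}

```bash
mkdir -p pics; ls; python3 - <<'E'
from rig import arm, cams
import cv2, numpy as np
print(arm.observe())
for n in ["scene","side","wrist"]:
    im=cams.read_camera(n); cv2.imwrite(f"pics/{n}0.png",im)
    m=cams.camera_model(n); print(n,m)
a=cv2.imread("pics/scene0.png");b=cv2.imread("pics/side0.png")
cv2.imwrite("pics/a.png",cv2.resize(a,(800,600),interpolation=cv2.INTER_CUBIC))
cv2.imwrite("pics/b.png",cv2.resize(b,(800,600),interpolation=cv2.INTER_CUBIC))
E
```

```text
pics
{'t': 0.0, 'joint_pos': array([-1.37839393e+00,  3.13458125e-01,  1.49843062e+00,  1.25890543e-05,
        1.33098506e+00, -2.23402460e-01]), 'joint_velocities': array([-1.03241662e-03,  1.05494505e-03,  3.19624203e-04, -3.68490716e-03,
       -1.62135892e-05,  2.26069290e-04]), 'joint_efforts': array([-8.38709657e-04, -4.12260497e+01, -2.59741509e+01, -2.39042110e-04,
        4.16014896e-03,  1.05536725e-05]), 'tool_pos': array([ 0.21200737, -0.4800421 ,  0.24973333]), 'tool_rot': array([-6.40403128e-04,  9.78466131e-01,  2.06406443e-01,  1.60412357e-05]), 'ft_force': array([-0.21398469,  0.09761946,  0.50812148]), 'wrist_torque': array([ 0.00487368,  0.05413111, -0.03643583]), 'width': 0.08510303742046307}
scene {'mtx': array([[444.71859991,   0.        , 250.87446408],
       [  0.        , 444.71859991, 190.53182442],
       [  0.        ,   0.        ,   1.        ]]), 'R': array([[ 0.14529534,  0.98936825,  0.00630358],
       [ 0.80904058, -0.11514081, -0.57636441],
       [-0.56951085,  0.08884292, -0.81716848]]), 't': array([-0.03451705, -0.41264532,  1.62120954])}
side {'mtx': array([[379.1081246 ,   0.        , 251.5260521 ],
       [  0.        , 379.1081246 , 188.69496808],
       [  0.        ,   0.        ,   1.        ]]), 'R': array([[ 0.98185006, -0.18869445, -0.01910138],
       [-0.13010597, -0.59684458, -0.79173795],
       [ 0.137996  ,  0.77985316, -0.61056216]]), 't': array([-0.60549371,  0.08805664,  0.97180809])}
wrist {'mtx': array([[297.31863964,   0.        , 255.48004325],
       [  0.        , 297.31863964, 187.78022421],
       [  0.        ,   0.        ,   1.        ]]), 'R': array([[ 4.05379879e-01, -9.14148186e-01, -4.97900185e-04],
       [-8.69589880e-01, -3.85788315e-01,  3.08189579e-01],
       [-2.81923028e-01, -1.24500885e-01, -9.51324832e-01]]), 't': array([-0.5237163 , -0.04071007,  0.37943649])}
```

View pics/a.png

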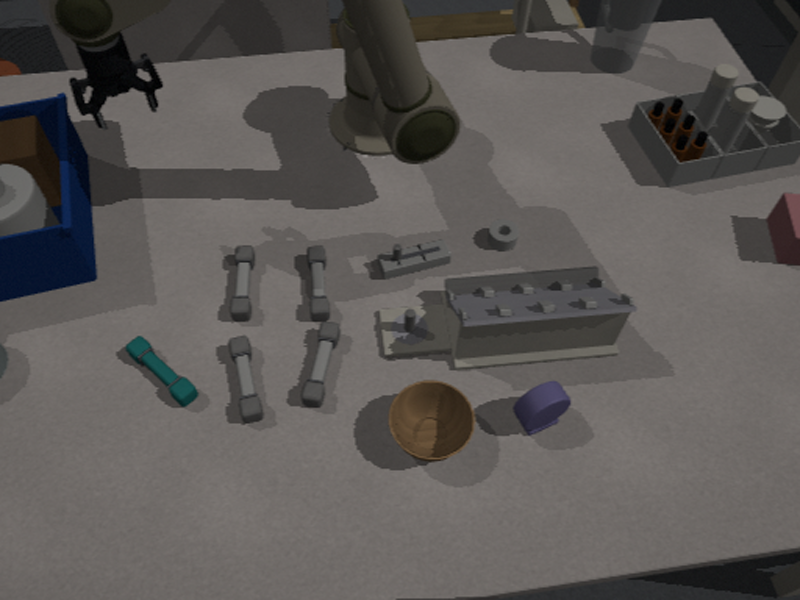

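View pics/b.png

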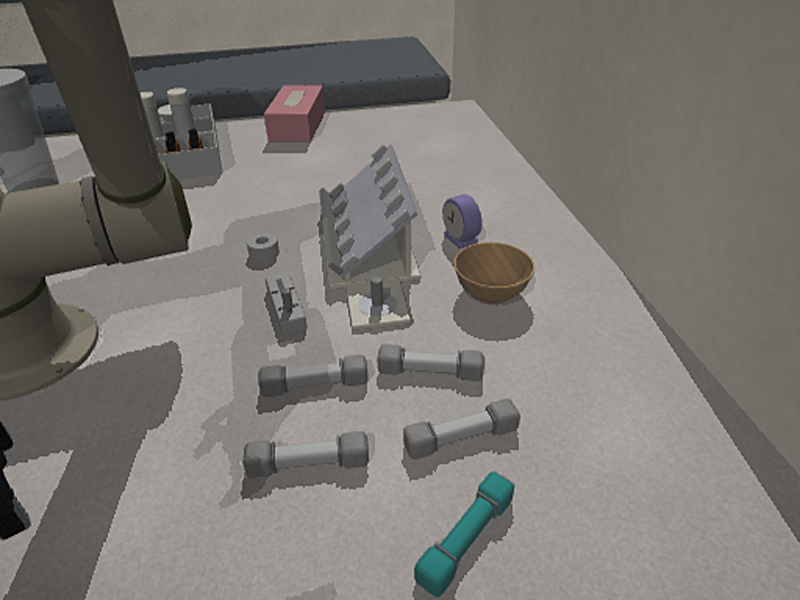

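The four grey wands are at scene pixels (243,282), (318,282), (245,378) and (321,364). The turquoise look-alike is at (160,370). The ring is at (502,236), the shaft at (410,322) and the timer at (413,255). In the side view the ring is at (262,250) and the timer knob at (287,297).

```bash
cat > h.py <<'E'
import numpy as np, cv2
from rig import arm, cams
from scipy.spatial.transform import Rotation as Rn
def ray(n,uv,m=None):
    m=m or cams.camera_model(n); K=m["mtx"]; x=(uv[0]-K[0,2])/K[0,0]; y=(uv[1]-K[1,2])/K[1,1]
    if n=="wrist":
        r=np.hypot(x,y); d=np.array([x*np.sin(r)/r,y*np.sin(r)/r,np.cos(r)]) if r>1e-9 else np.array([0,0,1.])
    else: d=np.array([x,y,1.])
    d=m["R"].T@d; return -m["R"].T@m["t"], d/np.linalg.norm(d)
def plane(n,uv,z,m=None):
    c,d=ray(n,uv,m); return c+d*(z-c[2])/d[2]
def tri(obs):
    A=np.zeros((3,3));b=np.zeros(3)
    L=[ray(*o) for o in obs]
    for c,d in L:
        P=np.eye(3)-np.outer(d,d);A+=P;b+=P@c
    X=np.linalg.solve(A,b); return X,max(np.linalg.norm((np.eye(3)-np.outer(d,d))@(X-c)) for c,d in L)
def proj(n,X,m=None):
    m=m or cams.camera_model(n); p=m["R"]@np.array(X)+m["t"]; K=m["mtx"]
    if n=="wrist":
        th=np.arctan2(np.hypot(p[0],p[1]),p[2]); s=th/max(1e-9,np.hypot(p[0],p[1])); return np.array([K[0,2]+K[0,0]*p[0]*s,K[1,2]+K[1,1]*p[1]*s])
    return np.array([K[0,0]*p[0]/p[2]+K[0,2],K[1,1]*p[1]/p[2]+K[1,2]])
def tool():
    s=arm.observe(); q=s["tool_rot"]; return s["tool_pos"],Rn.from_quat([q[1],q[2],q[3],q[0]])
def delta(p,Rt):
    """shift (cm) and rotvec in tool axes to reach p, Rt (Rotation)"""
    p0,R0=tool(); return np.round(R0.inv().apply(np.array(p)-p0)*100,2), np.round((R0.inv()*Rt).as_rotvec(),3)
def down(yaw):
    """tool pointing down, tool y (jaw axis) at angle yaw in world xy (mod pi, nearest last joint 0)"""
    best=None
    s=arm.observe()
    for k in (0,np.pi):
        a=yaw+k; y=np.array([np.cos(a),np.sin(a),0]); z=np.array([0,0,-1.]); x=np.cross(y,z)
        R=Rn.from_matrix(np.c_[x,y,z]); _,R0=tool(); ang=(R0.inv()*R).magnitude()
        if best is None or ang<best[0]: best=(ang,R)
    return best[1]
E
python3 - <<'E'
from h import *
k=.64
def T(name,a,b): 
    X,e=tri([("scene",(a[0]*k,a[1]*k)),("side",(b[0]*k,b[1]*k))]); print(name,X.round(4),round(e,4))
T("ringtop",(502,231),(262,240))
T("shaft",(411,312),(377,280)); T("knob",(397,247),(287,281))
for n,a,b in [("A1",(245,252),(258,457)),("A2",(240,311),(353,449)),("B1",(317,254),(272,379)),("B2",(319,311),(355,370)),("C1",(239,346),(420,438)),("C2",(251,411),(503,416)),("D1",(329,331),(390,359)),("D2",(313,397),(471,364))]: T(n,a,b)
T("bowl",(431,420),(494,262));T("clock",(542,405),(462,218))
a=cv2.imread("pics/scene0.png")[140:240,235:415];b=cv2.imread("pics/side0.png")[88:215,150:270]
cv2.imwrite("pics/c.png",cv2.resize(a,(800,444),interpolation=cv2.INTER_CUBIC))
cv2.imwrite("pics/d.png",cv2.resize(b,(566,600),interpolation=cv2.INTER_CUBIC))
E
```

```text
ringtop [0.3946 0.1993 0.0312] 0.0011
shaft [ 0.5853 -0.0181  0.0619] 0.002
knob [ 0.441  -0.0196  0.0789] 0.0041
A1 [ 0.3762 -0.3129  0.0237] 0.0039
A2 [ 0.5029 -0.324   0.015 ] 0.0022
B1 [ 0.3984 -0.1734  0.0213] 0.0032
B2 [ 0.525  -0.1791  0.0157] 0.0012
C1 [ 0.5889 -0.328   0.0243] 0.0019
C2 [ 0.713  -0.3103  0.0158] 0.0009
D1 [ 0.578  -0.1669  0.0197] 0.0027
D2 [ 0.7003 -0.2038  0.0156] 0.0021
bowl [ 0.7943 -0.0182  0.0651] 0.0017
clock [0.7892 0.1683 0.0492] 0.0012
```

View pics/c.png

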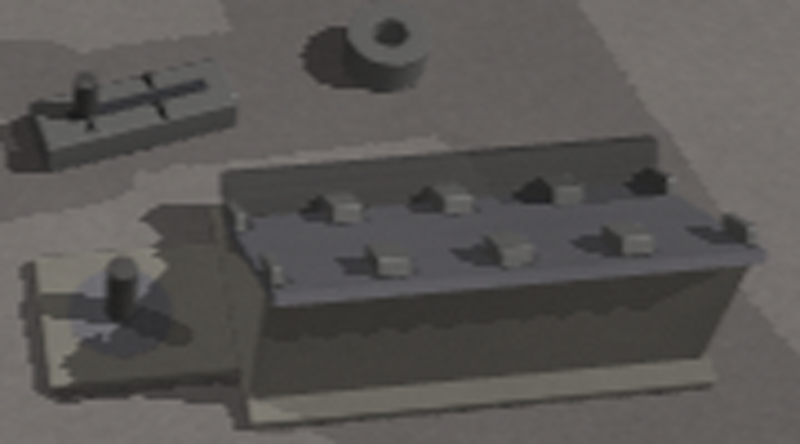

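View pics/d.png

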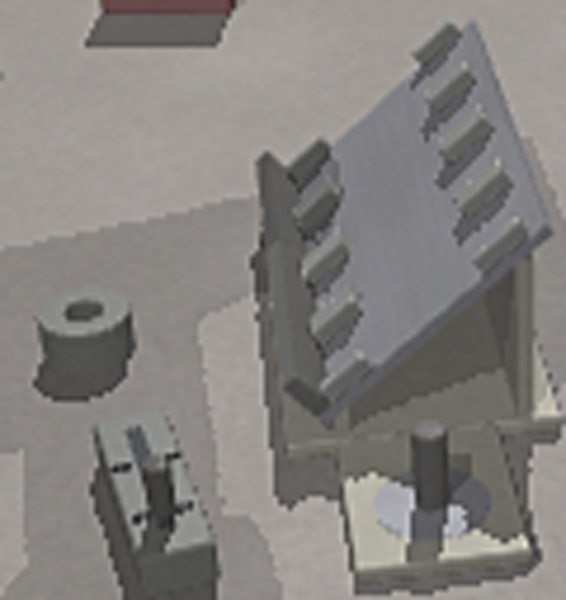

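The crops show the ring at scene-crop (390,30), the knob at (85,95), the shaft top at (122,262), the foot wall's top edge from (222,173) to (655,137), and the bed's top edge from (272,303) to (762,258). Next I'll work out the stand's pose.

```bash
python3 - <<'E'
from h import *
def S(p): return (235+p[0]*180/800, 140+p[1]*100/444)
def D(p): return (150+p[0]*120/566, 88+p[1]*127/600)
def T(name,a,b):
    X,e=tri([("scene",S(a)),("side",D(b))]); print(name,X.round(4),round(e,4)); return X
T("shafttop",(122,262),(430,430))
a=T("bed top near",(272,303),(548,238)); b=T("bed top far",(762,260),(470,25)); print("w",np.linalg.norm(a-b), np.degrees(np.arctan2((b-a)[1],(b-a)[0])))
c=T("foot near",(224,180),(290,385)); d=T("foot far",(655,140),(265,155)); print("w",np.linalg.norm(c-d),np.degrees(np.arctan2((d-c)[1],(d-c)[0])))
T("knobtop",(87,77),(153,460))
T("ring",(391,30),(84,308))
for p in [(122,262)]: print("shaft@.065",plane("scene",S(p),.065),plane("side",D((430,430)),.065))
print("knob@.066",plane("scene",S((87,77)),.066),plane("side",D((153,460)),.066))
print("ring@.032",plane("scene",S((391,32)),.032),plane("side",D((84,310)),.032))
# timer housing corners top z=.03
for p in [(35,105),(225,60),(237,97),(48,148)]: print("hs",plane("scene",S(p),.03)[:2].round(4))
for p in [(95,425),(165,420),(213,550),(140,560)]: print("hd",plane("side",D(p),.03)[:2].round(4))
E
```

```text
shafttop [ 0.5845 -0.0198  0.064 ] 0.0023
bed top near [0.6693 0.0525 0.1337] 0.0005
bed top far [0.6801 0.3421 0.137 ] 0.0017
w 0.2898399889843955 87.85770551461206
foot near [0.5158 0.0606 0.0479] 0.0009
foot far [0.5281 0.348  0.0526] 0.0001
w 0.2876569934167157 87.558288353661
knobtop [ 0.4326 -0.0181  0.065 ] 0.0005
ring [0.3935 0.2044 0.0313] 0.001
shaft@.065 [ 0.58278436 -0.01863302  0.065     ] [ 0.58569567 -0.02383146  0.065     ]
knob@.066 [ 0.43281102 -0.01799872  0.066     ] [ 0.43303298 -0.02006042  0.066     ]
ring@.032 [0.39472124 0.20423263 0.032     ] [0.39424589 0.19930655 0.032     ]
hs [ 0.4231 -0.052 ]
hs [0.4019 0.0843]
hs [0.4355 0.0862]
hs [ 0.461  -0.0483]
hd [0.3983 0.0714]
hd [0.4395 0.0675]
hd [ 0.4589 -0.0597]
hd [ 0.4196 -0.0598]
```

```bash
python3 - <<'E'
from h import *
print(delta([.394,.202,.16],down(0.0)))
E
```

```text
(array([ 44.2 , -55.04,   9.05]), array([-1.000e-03, -1.000e-03, -1.155e+00]))
```

Call:
carry_out([
  [-1, 5, -6, 0, 0, 0, -0.14],
  [-1, 9.5, -11.8, 0, 0, 0, -0.28],
  [-1, 12.5, -15.5, 1, 0, 0, -0.42],
  [-1, 15.5, -19.3, 2, 0, 0, -0.56],
  [-1, 18.5, -23, 3, 0, 0, -0.7],
  [-1, 21.5, -26.7, 4, 0, 0, -0.84],
  [-1, 24.5, -30.5, 5, 0, 0, -0.98],
  [-1, 26, -32.4, 5.5, 0, 0, -1.12],
])

```text
t: 0.95
tool_pos: [0.3139, -0.0964, 0.1991]
tool_rot: [0.0, 0.718, 0.696, 0.0]
ft_force: [1.3, -0.2, -0.4]
width: 0.0853
```

```bash
python3 - <<'E'
from h import *
print(arm.observe()["t"],tool()[0],delta([.394,.202,.16],down(0.0)))
E
```

```text
0.95 [ 0.31388712 -0.0963505   0.19912549] (array([30.06,  7.11,  3.91]), array([ 0.001,  0.   , -0.03 ]))
```

Call:
carry_out([
  [-1, 4.5, 1, 0.5, 0, 0, -0.03],
  [-1, 9, 2, 1, 0, 0, -0.03],
  [-1, 13.5, 3, 1.5, 0, 0, -0.03],
  [-1, 18, 4, 2, 0, 0, -0.03],
  [-1, 22.5, 5, 3, 0, 0, -0.03],
  [-1, 26.5, 6, 3.5, 0, 0, -0.03],
  [-1, 30, 7.1, 3.9, 0, 0, -0.03],
  [-1, 30, 7.1, 3.9, 0, 0, -0.03],
])

```text
t: 1.75
tool_pos: [0.3956, 0.202, 0.1596]
tool_rot: [-0.0, 0.707, 0.707, -0.0]
ft_force: [-1.0, -1.6, 0.4]
width: 0.0855
```

```bash
python3 - <<'E'
from h import *
print(tool()[0],tool()[1].as_matrix().round(3).tolist())
m=cams.camera_model("wrist"); im=cams.read_camera("wrist"); cv2.imwrite("pics/w1.png",im)
print(m, proj("wrist",[.394,.202,.032],m), proj("wrist",tool()[0],m))
E
```

```text
[0.39564005 0.20202787 0.15960919] [[0.001, 1.0, -0.001], [1.0, -0.001, 0.0], [0.0, -0.001, -1.0]]
{'mtx': array([[297.31863964,   0.        , 255.48004325],
       [  0.        , 297.31863964, 187.78022421],
       [  0.        ,   0.        ,   1.        ]]), 'R': array([[ 9.99999545e-01,  5.22881610e-04, -7.97594312e-04],
       [ 7.43257281e-04, -9.51316156e-01,  3.08215863e-01],
       [-5.97603948e-04, -3.08216316e-01, -9.51316112e-01]]), 't': array([-0.39532847,  0.18080084,  0.35639577])} [254.07105163 186.41555736] [255.16625529 268.59957022]
```

View pics/w1.png

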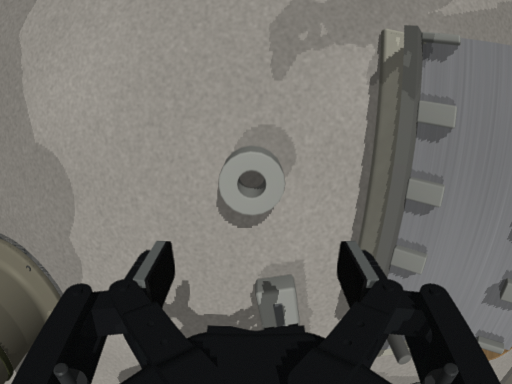

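Wrist view: the ring's top is centred at (252,183), which puts it at about (0.3925, 0.2045). The foot of the stand is clear of the jaws.

Call:
carry_out([
  [-1, 0.25, -0.3, 4, 0, 0, 0],
  [-1, 0.25, -0.3, 8, 0, 0, 0],
  [-1, 0.25, -0.3, 11.5, 0, 0, 0],
  [-1, 0.25, -0.3, 13.5, 0, 0, 0],
  [-1, 0.25, -0.3, 13.7, 0, 0, 0],
  [1, 0.25, -0.3, 13.7, 0, 0, 0],
  [1, 0.25, -0.3, 13.7, 0, 0, 0],
  [1, 0.25, -0.3, 13.7, 0, 0, 0],
], force=60)

```text
t: 2.6
tool_pos: [0.3932, 0.2015, 0.0253]
tool_rot: [0.001, 0.709, 0.705, 0.001]
ft_force: [-1.7, -3.1, 9.9]
width: 0.0587
```

Call:
carry_out([
  [1, 0, 0, 0, 0, 0, 0],
  [1, 0, 0, 0, 0, 0, 0],
  [1, 0, 0, 0, 0, 0, 0],
  [1, 0, 0, -4, 0, 0, 0],
  [1, 0, 0, -8, 0, 0, 0],
  [1, 0, 0, -12, 0, 0, 0],
  [1, 0, 0, -14, 0, 0, 0],
  [1, 0, 0, -14, 0, 0, 0],
])

```text
t: 3.4
tool_pos: [0.3937, 0.2019, 0.167]
tool_rot: [0.002, 0.709, 0.705, 0.003]
ft_force: [0.4, -0.4, -1.8]
width: 0.0585
```

Call:
carry_out([
  [1, -4, 2.6, 0, 0, 0, 0],
  [1, -8, 5.2, 0, 0, 0, 0],
  [1, -12, 7.8, 0, 0, 0, 0],
  [1, -16, 10.4, 0, 0, 0, 0],
  [1, -20, 13, 0, 0, 0, 0],
  [1, -24, 15.6, 0, 0, 0, 0],
  [1, -28, 18.2, 0, 0, 0, 0],
  [1, -29, 19.1, 0, 0, 0, 0],
])

```text
t: 4.2
tool_pos: [0.5829, -0.0933, 0.1622]
tool_rot: [0.0, 0.71, 0.704, -0.0]
ft_force: [-0.6, 1.1, -1.4]
width: 0.0586
```

```bash
python3 - <<'E'
from h import *
print(tool()[0],tool()[1].as_matrix().round(3).tolist())
m=cams.camera_model("wrist"); im=cams.read_camera("wrist"); cv2.imwrite("pics/w2.png",im)
print(proj("wrist",[.5845,-.02,.065],m), proj("wrist",tool()[0]+[0,0,.007],m))
print(m["R"].tolist(),m["t"].tolist())
E
```

```text
[ 0.58291521 -0.0933108   0.16223854] [[0.009, 1.0, -0.0], [1.0, -0.009, -0.001], [-0.001, -0.0, -1.0]]
[257.41189724 103.52550038] [256.58733312 273.04916912]
[[0.999975369677012, -0.0070062529540709855, -0.0004152816738531007], [-0.006534667473863445, -0.9509918623514451, 0.3091468516131734], [-0.002560890534774537, -0.30913652349872056, -0.9510142226480083]] [-0.5831842202335009, -0.09698668421969686, 0.2689665441262476]
```

View pics/w2.png

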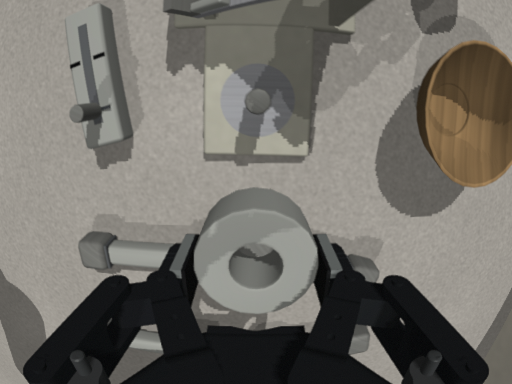

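Wrist view: the shaft's top is centred at (257,101). The held ring's hole rim is centred at (256,267), with the ring gripped level.

```bash
python3 - <<'E'
from h import *
m=cams.camera_model("wrist"); p=tool()[0]
s=plane("wrist",(257,101),.065,m); 
print("shaft",s)
for z in (.004,.007,.010):
  r=plane("wrist",(255.8,266.5),p[2]+z,m); e=[plane("wrist",u,p[2]+z,m) for u in ((194,255),(318,255),(256,312))]
  print(z,"ring-tcp",r-p,"diam",np.linalg.norm(e[0]-e[1]),"bottom edge y",e[2][1]-p[1])
E
```

```text
shaft [ 0.58443637 -0.01780185  0.065     ]
0.004 ring-tcp [-0.00012581  0.00213801  0.004     ] diam 0.05848059798791623 bottom edge y -0.02707545065772482
0.007 ring-tcp [-0.00011475  0.00409876  0.007     ] diam 0.05701038893978018 bottom edge y -0.02438027234609265
0.01 ring-tcp [-0.00010369  0.00605951  0.01      ] diam 0.05554017989164402 bottom edge y -0.021685094034460464
```

Call:
carry_out([
  [1, 3, 0.1, 0, 0, 0, 0],
  [1, 6, 0.1, 0, 0, 0, 0],
  [1, 7.2, 0.1, 3, 0, 0, 0],
  [1, 7.2, 0.1, 5.5, 0, 0, 0],
  [1, 7.2, 0.1, 6.2, 0, 0, 0],
  [1, 7.2, 0.1, 6.2, 0, 0, 0],
  [1, 7.2, 0.1, 6.2, 0, 0, 0],
])

```text
t: 4.95
tool_pos: [0.5837, -0.0176, 0.1024]
tool_rot: [0.001, 0.709, 0.705, 0.0]
ft_force: [0.7, 0.3, -1.2]
width: 0.0587
```

```bash
python3 - <<'E'
from h import *
print(arm.observe()["ft_force"],tool()[0])
a=cams.read_camera("scene"); b=cams.read_camera("side"); w=cams.read_camera("wrist")
f=lambda i,x:cv2.resize(i,(400,300),interpolation=cv2.INTER_CUBIC)
o=np.hstack([f(a[160:235,215:315],0),f(b[140:215,190:290],0)]); o=np.vstack([o,np.hstack([f(w[184:384,120:387],0)]*1+[np.zeros((300,400,3),np.uint8)])])
cv2.imwrite("pics/m1.png",o)
E
```

```text
[ 0.70009452  0.26405245 -1.15358587] [ 0.5837299  -0.01755664  0.10244686]
```

View pics/m1.png

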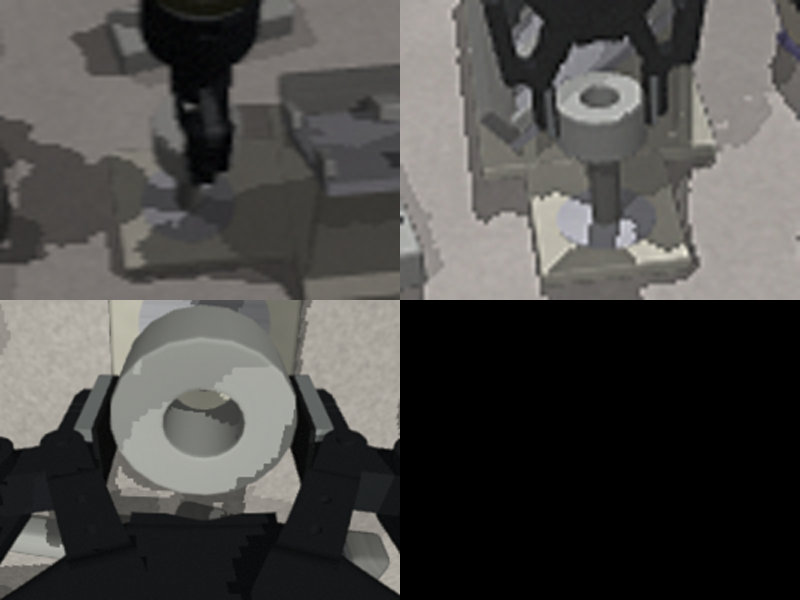

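The side view shows the ring hanging level over the shaft. I still need a correction of about 4 mm toward −y.

Call:
carry_out([
  [1, -0.4, 0.08, 0, 0, 0, 0],
  [1, -0.4, 0.08, 0, 0, 0, 0],
  [1, -0.4, 0.08, 0.8, 0, 0, 0],
  [1, -0.4, 0.08, 1.4, 0, 0, 0],
  [1, -0.4, 0.08, 2.0, 0, 0, 0],
  [1, -0.4, 0.08, 2.2, 0, 0, 0],
  [1, -0.4, 0.08, 2.2, 0, 0, 0],
])

```text
t: 5.8
tool_pos: [0.5839, -0.0212, 0.0788]
tool_rot: [-0.0, 0.709, 0.705, -0.0]
ft_force: [0.3, -1.0, -1.3]
width: 0.0584
```

Call:
carry_out([
  [1, 0, 0, 1, 0, 0, 0],
  [1, 0, 0, 2, 0, 0, 0],
  [1, 0, 0, 3, 0, 0, 0],
  [1, 0, 0, 3.7, 0, 0, 0],
  [1, 0, 0, 4.0, 0, 0, 0],
  [1, 0, 0, 4.0, 0, 0, 0],
])

```text
t: 6.4
tool_pos: [0.584, -0.0213, 0.0389]
tool_rot: [-0.0, 0.709, 0.705, -0.0]
ft_force: [0.9, -0.0, -1.0]
width: 0.0589
```

Call:
carry_out([
  [1, 0, 0, 0.2, 0, 0, 0],
  [1, 0, 0, 0.2, 0, 0, 0],
  [-0.9, 0, 0, 0.2, 0, 0, 0],
  [-0.9, 0, 0, 0.2, 0, 0, 0],
  [-0.9, 0, 0, 0.2, 0, 0, 0],
  [-0.9, 0, 0, -3.5, 0, 0, 0],
  [-0.9, 0, 0, -8, 0, 0, 0],
  [-0.9, 0, 0, -12, 0, 0, 0],
])

```text
t: 7.2
tool_pos: [0.5841, -0.0213, 0.1614]
tool_rot: [0.0, 0.709, 0.705, 0.0]
ft_force: [0.2, -0.1, -0.3]
width: 0.0807
```

```bash
python3 - <<'E'
from h import *
A=[np.array([.376,-.313]),np.array([.503,-.324])]
W={"A":[(.3762,-.3129),(.5029,-.324)],"B":[(.3984,-.1734),(.525,-.1791)],"C":[(.5889,-.328),(.713,-.3103)],"D":[(.578,-.1669),(.7003,-.2038)]}
for k,(a,b) in W.items():
    a,b=map(np.array,(a,b)); d=b-a; c=(a+b)/2; th=np.arctan2(d[1],d[0]); print(k,c,np.degrees(th),np.hypot(*d), delta([*c,.2],down(th-np.pi/2)))
print(tool()[0],arm.observe()["joint_pos"].round(2))
E
```

```text
A [ 0.43955 -0.31845] -5.006815266093899 0.12718529789248445 (array([-29.79, -14.3 ,  -3.86]), array([ 0.000e+00,  1.000e-03, -1.488e+00]))
B [ 0.4617  -0.17625] -2.5779268048937625 0.12672825257218695 (array([-15.56, -12.16,  -3.86]), array([ 0.000e+00,  1.000e-03, -1.531e+00]))
C [ 0.65095 -0.31915] 8.117174606290279 0.12535589335966618 (array([-29.75,   6.84,  -3.85]), array([ 1.000e-03, -0.000e+00,  1.424e+00]))
D [ 0.63915 -0.18535] -16.789460202758544 0.12774545001682064 (array([-16.38,   5.59,  -3.85]), array([ 0.000e+00,  1.000e-03, -1.283e+00]))
[ 0.58410752 -0.02131156  0.16142629] [-0.24  0.52  1.43  0.    1.19 -0.23]
```

Call:
carry_out([
  [-0.5, -3, 1, -2, 0, 0, 0.145],
  [-0.5, -6, 2, -3.8, 0, 0, 0.29],
  [-0.5, -9, 3, -3.8, 0, 0, 0.435],
  [-0.5, -12, 4, -3.8, 0, 0, 0.58],
  [-0.5, -14, 5, -3.8, 0, 0, 0.725],
  [-0.5, -16, 5.6, -3.8, 0, 0, 0.87],
  [-0.5, -16.4, 5.6, -3.8, 0, 0, 1.015],
  [-0.5, -16.4, 5.6, -3.8, 0, 0, 1.16],
])

```text
t: 8.0
tool_pos: [0.6392, -0.1866, 0.1971]
tool_rot: [-0.0, 0.98, 0.198, -0.0]
ft_force: [-0.7, -0.1, -0.1]
width: 0.064
```

Call:
carry_out([
  [-0.5, 0, 0, 0, 0, 0, 0.145],
  [-0.5, 0, 0, 0, 0, 0, 0.29],
  [-0.5, 0, 0, 0, 0, 0, 0.435],
  [-0.5, 0, 0, 0, 0, 0, 0.58],
  [-0.5, 0, 0, 0, 0, 0, 0.7],
  [-0.5, 0, 0, 0, 0, 0, 0.7],
  [-0.5, 0, 0, 0, 0, 0, 0.7],
])

```text
t: 8.7
tool_pos: [0.6393, -0.1856, 0.1974]
tool_rot: [0.0, 0.989, -0.145, 0.0]
ft_force: [-0.3, 0.6, -0.2]
width: 0.0643
```

```bash
python3 - <<'E'
from h import *
p,R=tool(); print(p,arm.observe()["joint_pos"].round(2), delta([.639,-.185,.2],down(np.radians(-106.8))))
m=cams.camera_model("wrist"); im=cams.read_camera("wrist"); cv2.imwrite("pics/w3.png",im)
print([proj("wrist",q,m).round(0) for q in ([.578,-.167,.036],[.7,-.204,.036],[.639,-.185,.03])])
s=cams.read_camera("scene"); cv2.imwrite("pics/s3.png",s)
o=np.hstack([cv2.resize(s[130:290,90:303],(400,300),interpolation=cv2.INTER_CUBIC),cv2.resize(im,(400,300))]); cv2.imwrite("pics/m3.png",o)
E
```

```text
[ 0.63928905 -0.18558386  0.19741653] [-0.46  0.67  1.09 -0.    1.38  1.4 ] (array([-0.04, -0.05, -0.26]), array([ 0.   , -0.   ,  0.002]))
[array([256., 232.]), array([257., 110.]), array([256., 173.])]
```

View pics/m3.png

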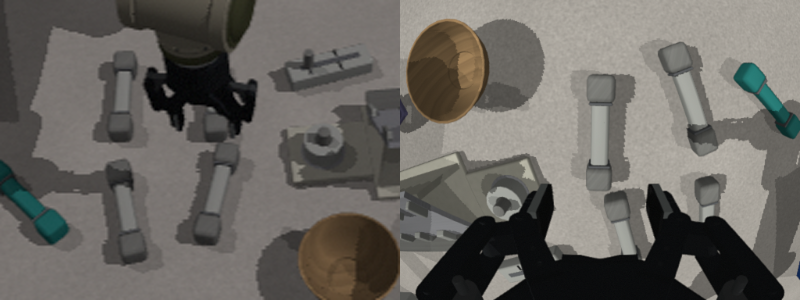

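Wrist view: wand D's heads are at (257,113) and (253,226), within about 2 mm of the prediction. The ring looks seated flat on the base. Now to grasp D.

Call:
carry_out([
  [-0.5, 0.1, 0, 4.5, 0, 0, 0],
  [-0.5, 0.1, 0, 9, 0, 0, 0],
  [-0.5, 0.1, 0, 13.5, 0, 0, 0],
  [-0.5, 0.1, 0, 16.5, 0, 0, 0],
  [-0.5, 0.1, 0, 17.4, 0, 0, 0],
  [-0.5, 0.1, 0, 17.4, 0, 0, 0],
  [1, 0.1, 0, 17.4, 0, 0, 0],
  [1, 0.1, 0, 17.4, 0, 0, 0],
], force=100)

```text
t: 9.6
tool_pos: [0.6412, -0.1863, 0.0255]
tool_rot: [0.001, 0.989, -0.146, 0.002]
ft_force: [1.6, 0.3, 0.7]
width: 0.0357
```

Call:
carry_out([
  [1, 0, 0, 0, 0, 0, 0],
  [1, 0, 0, 0, 0, 0, 0],
  [1, 0, 0, 0, 0, 0, 0],
  [1, 0, 0, -3, 0, 0, 0],
  [1, 0, 0, -6, 0, 0, 0],
  [1, 0, 0, -6, 0, 0, 0],
  [1, 0, 0, -6, 0, 0, 0],
  [1, 0, 0, -6, 0, 0, 0],
])

```text
t: 10.4
tool_pos: [0.6396, -0.1856, 0.082]
tool_rot: [-0.0, 0.989, -0.147, -0.001]
ft_force: [0.5, -0.7, -2.4]
width: 0.0222
```

```bash
python3 - <<'E'
from h import *
s=arm.observe(); p,R=tool(); print(s["ft_force"],s["wrist_torque"],"tool axes torque",R.inv().apply(s["wrist_torque"]),"force",R.inv().apply(s["ft_force"]),s["width"])
s=arm.observe();print(s["joint_efforts"])
w=cams.read_camera("wrist"); cv2.imwrite("pics/w4.png",w)
s=arm.observe(); print(R.inv().apply(s["wrist_torque"]))
E
```

```text
[ 0.45185833 -0.68943078 -2.43052059] [-0.02816496 -0.12186419  0.00174236] tool axes torque [ 0.00837768  0.12479474 -0.00180754] force [0.63786139 0.52968584 2.42888593] 0.02223736330618343
[ 2.67646165e-02 -6.13975811e+01 -2.52683187e+01 -1.30682366e-02
  8.82792380e-02 -1.04436625e-03]
[0.01115467 0.141054   0.00501633]
```

View pics/w4.png

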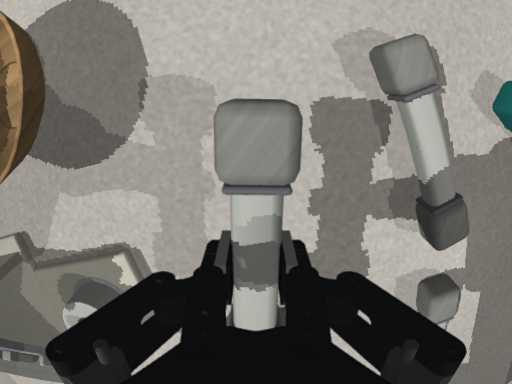

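```bash
cat >> h.py <<'E'
def heavy(n=6):
    """mean tool-y torque over n periods; r_x<0: heavy end at tool -x"""
    L=[]
    for i in range(n):
        cams.read_camera("side"); s=arm.observe(); q=s["tool_rot"]; R=Rn.from_quat([q[1],q[2],q[3],q[0]])
        L.append(np.r_[R.inv().apply(s["wrist_torque"]),R.inv().apply(s["ft_force"])])
    L=np.array(L); print("torque y",L[:,1].round(3),"Fz",L[:,5].round(2)); M=L.mean(0); print("r_x",-M[1]/M[5])
E
python3 - <<'E'
from h import *
heavy(6); m=cams.camera_model("wrist"); p,R=tool()
for dz in (-.013-.0045+0.0,):
  for u in (44,80): 
    for v in (-18,18): print(proj("wrist",p+R.apply([u/1000,v/1000,-.0135]),m).round(0))
E
```

```text
torque y [0.124 0.098 0.128 0.128 0.095 0.098] Fz [1.99 1.95 2.37 2.46 1.68 1.77]
r_x -0.05494351935433437
[211. 185.]
[304. 185.]
[209.  91.]
[307.  91.]
```

```bash
cat >> h.py <<'E'
F=np.array([.5446,.2030,.0262]); a40=np.radians(40); yw=np.radians(-2.5)
U=np.array([np.cos(yw),np.sin(yw),0]); V=np.array([-np.sin(yw),np.cos(yw),0]); Zw=np.array([0,0,1.])
Sx=np.cos(a40)*U+np.sin(a40)*Zw; N=-np.sin(a40)*U+np.cos(a40)*Zw
def bed(flip): # tool frame on bed; flip: tool x points down the slope
    k=-1 if flip else 1
    return Rn.from_matrix(np.c_[k*Sx,-k*V,-N])
def bp(ych,up,h): return F+up*Sx+ych*V+h*N
E
python3 - <<'E'
from h import *
for h in (.124,.104,.024): print(h,bp(.108,.083,h).round(4),delta(bp(.108,.083,h),bed(False)))
E
```

```text
0.124 [0.5332 0.3116 0.1745] (array([-24.67, -44.51,  -9.14]), array([ 0.087,  0.695, -0.24 ]))
0.104 [0.546  0.311  0.1592] (array([-23.42, -44.83,  -7.61]), array([ 0.087,  0.695, -0.24 ]))
0.024 [0.5974 0.3088 0.0979] (array([-18.43, -46.1 ,  -1.48]), array([ 0.087,  0.695, -0.24 ]))
```

Call:
carry_out([
  [1, 0, 0, -5, 0, 0, 0],
  [1, 0, 0, -10, 0, 0, 0],
  [1, -2, -4, -13, 0, 0, 0],
  [1, -4, -8, -15, 0, 0, 0],
  [1, -6.5, -12, -16, 0.01, 0.08, -0.03],
  [1, -9, -16.5, -16, 0.02, 0.17, -0.06],
  [1, -11.5, -21, -16, 0.03, 0.26, -0.09],
  [1, -14, -25, -16, 0.04, 0.35, -0.12],
])

```text
t: 11.55
tool_pos: [0.5782, 0.0948, 0.2438]
tool_rot: [0.005, 0.981, -0.084, 0.177]
ft_force: [1.5, -0.3, -2.6]
width: 0.0219
```

```bash
python3 - <<'E'
from h import *
print(tool()[0],arm.observe()["ft_force"],arm.observe()["width"]); print(delta(bp(.108,.083,.12),bed(False)))
E
```

```text
[0.57820759 0.09481127 0.24382043] [ 1.54300943 -0.25873365 -2.55050851] 0.02193007770801887
(array([ -9.98, -20.51,   4.43]), array([ 0.046,  0.341, -0.118]))
```

Call:
carry_out([
  [1, -2, -4.2, 0, 0.01, 0.08, -0.03],
  [1, -4, -8.4, 0, 0.02, 0.16, -0.06],
  [1, -6, -12.5, 1, 0.03, 0.25, -0.09],
  [1, -8, -16.5, 2.5, 0.046, 0.34, -0.118],
  [1, -10, -20.5, 4.4, 0.046, 0.34, -0.118],
  [1, -10, -20.5, 4.4, 0.046, 0.34, -0.118],
  [1, -10, -20.5, 4.4, 0.046, 0.34, -0.118],
])

```text
t: 12.25
tool_pos: [0.5352, 0.3111, 0.1699]
tool_rot: [0.008, 0.941, -0.02, 0.339]
ft_force: [0.5, -1.1, -1.8]
width: 0.0221
```

```bash
python3 - <<'E'
from h import *
print(tool()[0],arm.observe()["joint_pos"].round(2)); print(delta(bp(.108,.083,.024),bed(False)))
m=cams.camera_model("wrist"); w=cams.read_camera("wrist"); cv2.imwrite("pics/w5.png",w)
for y in (.144,.072): print(y,[proj("wrist",bp(y,u,.012),m).round(0) for u in (.124,.16)])
E
```

```text
[0.5351816  0.31111258 0.16988452] [ 0.46  0.41  1.74 -0.74  0.47  2.65]
(array([ 0.22, -0.05,  9.51]), array([0.001, 0.007, 0.002]))
0.144 [array([211., 140.]), array([210.,  94.])]
0.072 [array([302., 140.]), array([304.,  95.])]
```

View pics/w5.png

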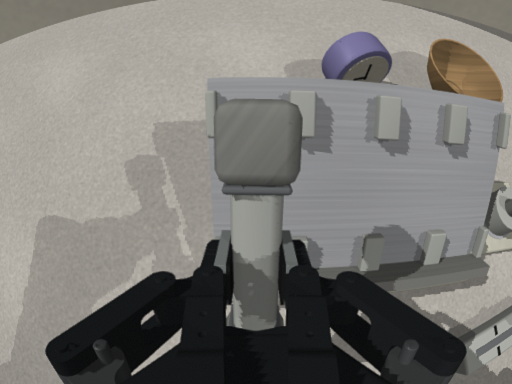

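Wrist view: the dividers of the far channel are centred at x=211 and x=303, as predicted. Their rows sit about 3 px higher than predicted, so the bed is roughly 2 mm further up the slope. The wand lies centred between them, so I'm lowering it.

Call:
carry_out([
  [1, 0.3, 0, 3, 0, 0, 0],
  [1, 0.3, 0, 6, 0, 0, 0],
  [1, 0.3, 0, 8, 0, 0, 0],
  [1, 0.3, 0, 8.8, 0, 0, 0],
  [1, 0.3, 0, 8.8, 0, 0, 0],
  [1, 0.3, 0, 8.8, 0, 0, 0],
])

```text
t: 12.9
tool_pos: [0.5949, 0.3057, 0.1076]
tool_rot: [0.009, 0.94, -0.022, 0.34]
ft_force: [-10.8, -3.8, 7.2]
width: 0.022
```

```bash
cat >> h.py <<'E'
def st():
    s=arm.observe(); p,R=tool(); d=p-F; f=s["ft_force"]
    print("t",s["t"],"up",(d@Sx).round(4),"y",(d@V).round(4),"h",(d@N).round(4),"f up,y,n",(f@Sx).round(1),(f@V).round(1),(f@N).round(1),"w",s["width"].round(4))
E
python3 - <<'E'
from h import *
st(); print(delta(bp(.108,.083,.024),bed(False)))
E
```

```text
Traceback (most recent call last):
  File "h.py", line 53, in st
    print("t",s["t"],"up",(d@Sx).round(4),"y",(d@V).round(4),"h",(d@N).round(4),"f up,y,n",(f@Sx).round(1),(f@V).round(1),(f@N).round(1),"w",s["width"].round(4))
                                                                                                                                             ^^^^^^^^^^^^^^^^
AttributeError: 'float' object has no attribute 'round'
```

```bash
sed -i 's/s\["width"\].round(4)/round(s["width"],4)/' h.py
python3 - <<'E'
from h import *
st(); print(delta(bp(.108,.083,.024),bed(False)))
E
```

```text
t 12.9 up 0.0874 y 0.1048 h 0.0329 f up,y,n -3.5 -4.3 12.3 w 0.022
(array([-0.43, -0.32,  0.89]), array([ 0.003,  0.004, -0.002]))
```

Call:
carry_out([
  [1, -0.3, 0, 0, 0, 0, 0],
  [1, -0.5, 0, 0, 0, 0, 0],
  [1, -0.7, 0, 0, 0, 0, 0],
  [1, -0.7, 0, 0, 0, 0, 0],
])

```text
t: 13.3
tool_pos: [0.594, 0.3065, 0.1076]
tool_rot: [0.007, 0.938, -0.021, 0.345]
ft_force: [13.4, -4.3, 10.5]
width: 0.0221
```

```bash
python3 - <<'E'
from h import *
st()
b=cams.read_camera("side"); a=cams.read_camera("scene"); 
f=lambda i:cv2.resize(i,(400,450),interpolation=cv2.INTER_CUBIC)
cv2.imwrite("pics/m5.png",np.hstack([f(b[80:215,175:295]),f(a[140:245,280:410])]))
E
```

```text
t 13.3 up 0.0867 y 0.1055 h 0.0335 f up,y,n 17.1 -3.7 -0.6 w 0.0221
```

View pics/m5.png

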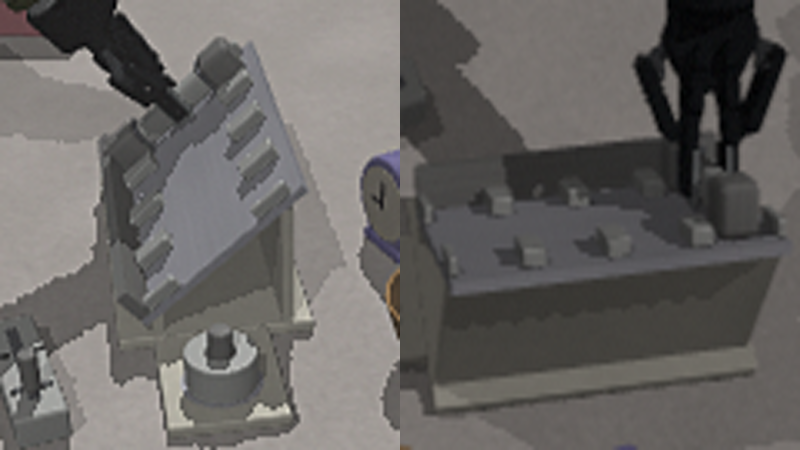

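The side view shows the wand in the far channel with its heavy head against the foot, and the ring seated flat on the base. Releasing.

Call:
carry_out([
  [1, 0.3, 0, 0.1, 0, 0, 0],
  [1, 0.3, 0, 0.1, 0, 0, 0],
  [0, 0.3, 0, 0.1, 0, 0, 0],
  [0, 0.3, 0, 0.1, 0, 0, 0],
  [0, 0.3, 0, 0.1, 0, 0, 0],
  [0, 0.3, 0, -4, 0, 0, 0],
  [0, 0.3, 0, -9, 0, 0, 0],
  [0, 0.3, 0, -13, 0, 0, 0],
])

```text
t: 14.2
tool_pos: [0.5075, 0.3108, 0.2045]
tool_rot: [0.008, 0.94, -0.021, 0.34]
ft_force: [-0.0, 0.2, 0.6]
width: 0.0427
```

```bash
python3 - <<'E'
from h import *
st()
m=cams.camera_model("wrist"); w=cams.read_camera("wrist"); s=cams.read_camera("scene"); d=cams.read_camera("side")
f=lambda i:cv2.resize(i,(400,300),interpolation=cv2.INTER_CUBIC)
cv2.imwrite("pics/m6.png",np.vstack([np.hstack([f(w),f(s[130:290,90:303])]),np.hstack([f(d[60:210,150:350]),f(d[200:384,140:385])])]))
cv2.imwrite("pics/s6.png",s);cv2.imwrite("pics/d6.png",d)
E
```

```text
t 14.2 up 0.0826 y 0.1061 h 0.1635 f up,y,n 0.4 0.2 0.5 w 0.0427
```

View pics/m6.png

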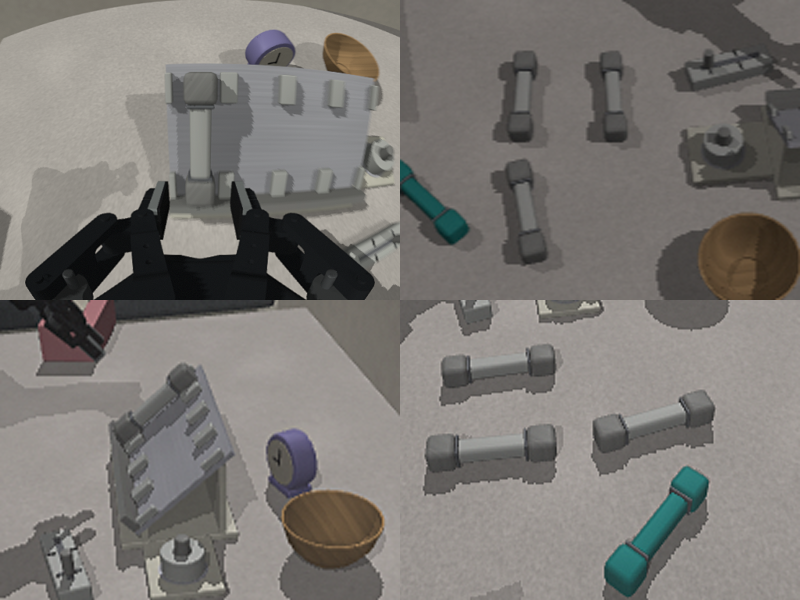

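The first wand lies flat in the far channel, its low head on the foot. The other three are where they were, so wand B is next.

```bash
python3 - <<'E'
from h import *
print(delta([.4617,-.1763,.2],down(np.radians(-92.6))),arm.observe()["joint_pos"].round(2))
E
```

```text
(array([-2.23, 48.93, -1.25]), array([-0.002, -0.696,  0.001])) [ 0.48  0.32  1.77 -0.69  0.53  2.61]
```

Call:
carry_out([
  [-0.5, 0, 4, -1, 0, -0.05, 0],
  [-0.5, 0, 8.8, -1.2, 0, -0.14, 0],
  [-0.5, -0.5, 13.6, -1.2, 0, -0.28, 0],
  [-0.5, -1, 18.4, -1.2, 0, -0.42, 0],
  [-0.5, -1.5, 23.2, -1.2, 0, -0.56, 0],
  [-0.5, -2.2, 28, -1.2, 0, -0.696, 0],
  [-0.5, -2.2, 32.8, -1.2, 0, -0.696, 0],
  [-0.5, -2.2, 37.5, -1.2, 0, -0.696, 0],
])

```text
t: 15.15
tool_pos: [0.4679, -0.0521, 0.1971]
tool_rot: [-0.0, 1.0, -0.023, -0.003]
ft_force: [1.1, 0.3, -0.2]
width: 0.064
```

```bash
python3 - <<'E'
from h import *
print(tool()[0],delta([.4617,-.1763,.20],down(np.radians(-92.6))))
E
```

```text
[ 0.46785792 -0.05207872  0.1970755 ] (array([-0.04, 12.44, -0.29]), array([-0.   ,  0.006, -0.001]))
```

Call:
carry_out([
  [-0.5, 0, 4, 0, 0, 0, 0],
  [-0.5, 0, 8, 0, 0, 0, 0],
  [-0.5, 0, 11, 0, 0, 0, 0],
  [-0.5, 0, 11.4, 0, 0, 0, 0],
  [-0.5, 0, 11.4, 0, 0, 0, 0],
])

```text
t: 15.65
tool_pos: [0.4625, -0.1639, 0.1975]
tool_rot: [-0.0, 1.0, -0.024, -0.002]
ft_force: [-0.0, -0.2, -0.3]
width: 0.0641
```

```bash
cat >> h.py <<'E'
def handle(im,m,guess):
    """white handle near the world guess: greenish-white (G>=R) and bright, unlike the pinkish table"""
    g=proj("wrist",guess,m).astype(int); b=im.astype(int)
    d=b[...,2]-b[...,0]; mask=((np.abs(d)<6)&(b.sum(2)>250)).astype(np.uint8)*255
    mask=cv2.morphologyEx(mask,cv2.MORPH_OPEN,np.ones((3,3)))
    out=[]
    for c in cv2.findContours(mask,cv2.RETR_EXTERNAL,cv2.CHAIN_APPROX_NONE)[0]:
        if cv2.contourArea(c)<500: continue
        (u,v),(w,h),a=cv2.minAreaRect(c)
        if np.hypot(u-g[0],v-g[1])<70:
            P=cv2.boxPoints(((u,v),(w,h),a)); L=[P[1]-P[0],P[2]-P[1]]; L=max(L,key=np.linalg.norm)
            e=[plane("wrist",np.array([u,v])+s*L/2,.03,m)[:2] for s in (-1,1)]; dd=e[1]-e[0]
            out.append((round(u),round(v),round(w),round(h),plane("wrist",(u,v),.03,m)[:2].round(4),round(np.degrees(np.arctan2(dd[1],dd[0])),1),round(float(np.hypot(*dd)),3)))
    return g,out
E
python3 - <<'E'
from h import *
m=cams.camera_model("wrist"); w=cams.read_camera("wrist"); cv2.imwrite("pics/w7.png",w)
old=cv2.imread("pics/w3.png"); print("D handle px",old[200,255],"head",old[115,257],"table",old[150,200])
print(tool()[0]); print(handle(w,m,[.4617,-.1763,.03]))
for n in [(.3984,-.1734),(.525,-.1791)]: 
  q=proj("wrist",[*n,.036],m).astype(int); print(q, w[q[1]-2:q[1]+3,q[0]-2:q[0]+3].mean((0,1)))
E
```

```text
D handle px [160 167 165] head [118 123 122] table [154 162 166]
[ 0.46264257 -0.16299506  0.19774656]
(array([268, 172]), [(266, 229, 26, 29, array([ 0.3985, -0.1721]), np.float64(-92.8), 0.032), (268, 172, 76, 23, array([ 0.4623, -0.1752]), np.float64(178.0), 0.08), (266, 112, 32, 33, array([ 0.5228, -0.1755]), np.float64(-92.3), 0.032)])
[267 231] [109.44 114.2  113.76]
[269 110] [110.76 115.16 114.76]
```

Call:
carry_out([
  [-0.5, 0, 1.2, 4, 0, 0, 0],
  [-0.5, 0, 1.2, 8.5, 0, 0, 0],
  [-0.5, 0, 1.2, 13, 0, 0, 0],
  [-0.5, 0, 1.2, 16.5, 0, 0, 0],
  [-0.5, 0, 1.2, 17.4, 0, 0, 0],
  [-0.5, 0, 1.2, 17.4, 0, 0, 0],
  [1, 0, 1.2, 17.4, 0, 0, 0],
  [1, 0, 1.2, 17.4, 0, 0, 0],
])

```text
t: 16.5
tool_pos: [0.4627, -0.1755, 0.0263]
tool_rot: [0.001, 1.0, -0.022, -0.0]
ft_force: [-0.1, 0.4, -0.3]
width: 0.0359
```

Call:
carry_out([
  [1, 0, 0, 0, 0, 0, 0],
  [1, 0, 0, 0, 0, 0, 0],
  [1, 0, 0, 0, 0, 0, 0],
  [1, 0, 0, -4, 0, 0, 0],
  [1, 0, 0, -8.5, 0, 0, 0],
  [1, 0, 0, -13, 0, 0, 0],
  [1, 0, 0, -16, 0, 0, 0],
  [1, 0, 0, -16, 0, 0, 0],
])

```text
t: 17.3
tool_pos: [0.4636, -0.1759, 0.1891]
tool_rot: [0.003, 1.0, -0.022, 0.002]
ft_force: [0.4, 0.0, -2.5]
width: 0.0219
```

```bash
python3 - <<'E'
from h import *
print(tool()[0],arm.observe()["width"]); heavy(8)
for y,n in ((.036,"ch+36"),): 
  for fl in (False,True): print(fl,bp(y,.089,.12).round(3),delta(bp(y,.089,.12),bed(fl)))
print(arm.observe()["joint_pos"].round(2))
w=cams.read_camera("wrist"); cv2.imwrite("pics/w8.png",w)
E
```

```text
[ 0.46355178 -0.17589048  0.18908326] 0.021937202830367427
torque y [-0.123 -0.111 -0.095 -0.092 -0.062 -0.115 -0.111 -0.048] Fz [2.33 2.48 2.26 2.71 1.8  2.24 2.42 2.35]
r_x 0.04072005497464019
False [0.537 0.239 0.175] (array([  5.66, -41.73,   0.82]), array([ 0.   ,  0.703, -0.002]))
True [0.537 0.239 0.175] (array([  5.66, -41.73,   0.82]), array([ 1.081, -0.   ,  2.948]))
[-0.6   0.31  1.68 -0.    1.15  1.02]
```

Wand B's heavy end points away from the robot (r_x = +41 mm), so it has to be turned end for end on the way.

Call:
carry_out([
  [1, 0.5, -3, -2, 0, 0, -0.145],
  [1, 1, -6, -4, 0, 0, -0.29],
  [1, 2, -9, -6, 0, 0, -0.435],
  [1, 3, -12, -6, 0, 0, -0.58],
  [1, 4, -15, -6, 0, 0, -0.725],
  [1, 5, -18, -6, 0, 0, -0.87],
  [1, 5.5, -21, -6, 0, 0, -1.015],
  [1, 6, -24, -6, 0, 0, -1.16],
])

```text
t: 18.55
tool_pos: [0.5333, 0.0632, 0.2438]
tool_rot: [-0.001, 0.847, 0.532, -0.002]
ft_force: [-0.5, -0.7, -1.9]
width: 0.0222
```

Call:
carry_out([
  [1, 0, 0, 0, 0, 0, -0.145],
  [1, 0, 0, 0, 0, 0, -0.29],
  [1, 0, 0, 0, 0, 0, -0.435],
  [1, 0, 0, 0, 0, 0, -0.58],
  [1, 0, 0, 0, 0, 0, -0.725],
  [1, 0, 0, 0, 0, 0, -0.87],
  [1, 0, 0, 0, 0, 0, -1.015],
  [1, 0, 0, 0, 0, 0, -1.16],
])

```text
t: 19.35
tool_pos: [0.5332, 0.0619, 0.2438]
tool_rot: [-0.001, 0.417, 0.909, -0.001]
ft_force: [0.4, 0.9, -2.9]
width: 0.0221
```

```bash
python3 - <<'E'
from h import *
print(tool()[0]); print(delta(bp(.036,.089,.12),bed(True)))
print(arm.observe()["joint_pos"].round(2),arm.observe()["width"])
E
```

```text
[0.53315561 0.06194529 0.2438483 ]
(array([13.18, 11.89,  6.84]), array([-0.287, -0.661, -0.782]))
[-0.1   0.35  1.47 -0.    1.33 -0.81] 0.022104132350304104
```

Call:
carry_out([
  [1, 2, 2, 0, -0.036, -0.083, -0.098],
  [1, 4, 4, 0, -0.072, -0.165, -0.196],
  [1, 6, 6, 0, -0.108, -0.248, -0.293],
  [1, 8, 8, 1, -0.144, -0.33, -0.391],
  [1, 10, 10, 2, -0.179, -0.413, -0.489],
  [1, 12, 11, 4, -0.215, -0.496, -0.587],
  [1, 13.2, 11.9, 6, -0.251, -0.578, -0.684],
  [1, 13.2, 11.9, 6.8, -0.287, -0.661, -0.782],
])

```text
t: 20.15
tool_pos: [0.5367, 0.2416, 0.1739]
tool_rot: [0.342, 0.02, 0.94, -0.008]
ft_force: [2.1, -0.5, -1.0]
width: 0.0221
```

Call:
carry_out([
  [1, 0, 0, 0, 0, 0, 0],
  [1, 0, 0, 0, 0, 0, 0],
])

```text
t: 20.35
tool_pos: [0.5386, 0.2393, 0.1766]
tool_rot: [0.341, 0.025, 0.94, -0.008]
ft_force: [0.5, 0.1, -2.1]
width: 0.0216
```

```bash
python3 - <<'E'
from h import *
st(); print(delta(bp(.036,.089,.038),bed(True)))
print(arm.observe()["joint_pos"].round(2))
m=cams.camera_model("wrist"); w=cams.read_camera("wrist"); cv2.imwrite("pics/w9.png",w)
for y in (.072,0): print(y,[proj("wrist",bp(y,u,.012),m).round(0) for u in (.005,.041)])
E
```

```text
t 20.35 up 0.0908 y 0.036 h 0.1201 f up,y,n -0.9 0.1 -1.9 w 0.0216
(array([0.17, 0.04, 8.21]), array([-0.005, -0.001, -0.008]))
[ 0.31  0.33  1.85 -0.67  0.37 -0.64]
0.072 [array([300.,  87.]), array([300., 133.])]
0 [array([207.,  88.]), array([208., 133.])]
```

Call:
carry_out([
  [1, 0.1, 0, 3, 0, 0, -0.008],
  [1, 0.1, 0, 6, 0, 0, -0.008],
  [1, 0.1, 0, 7.7, 0, 0, -0.008],
  [1, 0.1, 0, 8.2, 0, 0, -0.008],
  [1, 0.1, 0, 8.5, 0, 0, -0.008],
  [1, 0.1, 0, 8.5, 0, 0, -0.008],
])

```text
t: 21.0
tool_pos: [0.5924, 0.2369, 0.1114]
tool_rot: [0.343, 0.02, 0.939, -0.01]
ft_force: [-1.0, -0.6, -2.8]
width: 0.022
```

```bash
python3 - <<'E'
from h import *
st()
E
```

```text
t 21.0 up 0.0902 y 0.0359 h 0.0355 f up,y,n -2.5 -0.6 -1.5 w 0.022
```

Not touching yet, so a little lower, then down the slope to the foot.

Call:
carry_out([
  [1, 0, 0, 0.3, 0, 0, 0],
  [1, 0, 0, 0.4, 0, 0, 0],
  [1, 0, 0, 0.4, 0, 0, 0],
  [1, 0, 0, 0.4, 0, 0, 0],
])

```text
t: 21.4
tool_pos: [0.5932, 0.237, 0.1107]
tool_rot: [0.343, 0.02, 0.939, -0.01]
ft_force: [-37.5, -6.2, 29.9]
width: 0.022
```

```bash
python3 - <<'E'
from h import *
st()
E
```

```text
t 21.4 up 0.0903 y 0.0361 h 0.0345 f up,y,n -9.2 -7.8 46.8 w 0.022
```

Call:
carry_out([
  [1, 0, 0, -0.25, 0, 0, 0],
  [1, 0.3, 0, -0.25, 0, 0, 0],
  [1, 0.5, 0, -0.25, 0, 0, 0],
  [1, 0.7, 0, -0.25, 0, 0, 0],
  [1, 0.7, 0, -0.25, 0, 0, 0],
])

```text
t: 21.9
tool_pos: [0.5886, 0.2378, 0.107]
tool_rot: [0.344, 0.02, 0.939, -0.009]
ft_force: [-4.5, 0.2, 10.5]
width: 0.0222
```

```bash
python3 - <<'E'
from h import *
st()
E
```

```text
t 21.9 up 0.0845 y 0.0366 h 0.0346 f up,y,n 3.3 -0.0 10.9 w 0.0222
```

Call:
carry_out([
  [1, 0.2, 0, 0, 0, 0, 0],
  [1, 0.35, 0, 0, 0, 0, 0],
  [1, 0.35, 0, 0, 0, 0, 0],
])

```text
t: 22.2
tool_pos: [0.5872, 0.2379, 0.1058]
tool_rot: [0.345, 0.02, 0.938, -0.008]
ft_force: [2.5, -0.6, 10.3]
width: 0.022
```

```bash
python3 - <<'E'
from h import *
st()
E
```

```text
t 22.2 up 0.0826 y 0.0367 h 0.0346 f up,y,n 8.6 -0.5 6.3 w 0.022
```

Call:
carry_out([
  [1, 0.2, 0, 0, 0, 0, 0],
  [1, 0.2, 0, 0, 0, 0, 0],
])

```text
t: 22.4
tool_pos: [0.587, 0.2379, 0.1059]
tool_rot: [0.347, 0.02, 0.938, -0.008]
ft_force: [9.8, -1.5, 12.5]
width: 0.0221
```

```bash
python3 - <<'E'
from h import *
st()
E
```

```text
t 22.4 up 0.0825 y 0.0368 h 0.0348 f up,y,n 15.6 -1.1 3.3 w 0.0221
```

Call:
carry_out([
  [1, -0.2, 0, 0.1, 0, 0, 0],
  [1, -0.2, 0, 0.1, 0, 0, 0],
  [0, -0.2, 0, 0.1, 0, 0, 0],
  [0, -0.2, 0, 0.1, 0, 0, 0],
  [0, -0.2, 0, 0.1, 0, 0, 0],
  [0, -0.2, 0, -4, 0, 0, 0],
  [0, -0.2, 0, -9, 0, 0, 0],
  [0, -0.2, 0, -13, 0, 0, 0],
])

```text
t: 23.2
tool_pos: [0.5001, 0.2414, 0.2031]
tool_rot: [0.342, 0.02, 0.94, -0.01]
ft_force: [0.9, 0.5, 0.7]
width: 0.0426
```

```bash
python3 - <<'E'
from h import *
st()
w=cams.read_camera("wrist"); s=cams.read_camera("scene"); d=cams.read_camera("side")
f=lambda i:cv2.resize(i,(400,300),interpolation=cv2.INTER_CUBIC)
cv2.imwrite("pics/m10.png",np.vstack([np.hstack([f(w),f(s[130:290,90:303])]),np.hstack([f(d[70:220,150:350]),f(d[200:384,140:385])])]))
s6=cv2.imread("pics/s6.png").astype(int)
p=[.4396,-.3185,.2]; print(delta(p,down(np.radians(-95))), arm.observe()["joint_pos"].round(2))
E
```

```text
t 23.2 up 0.0783 y 0.0364 h 0.1652 f up,y,n 1.1 0.5 -0.1 w 0.0426
(array([  3.25, -56.24,  -1.97]), array([0.012, 0.702, 0.044])) [ 0.35  0.22  1.91 -0.64  0.42 -0.67]
```

View pics/m10.png

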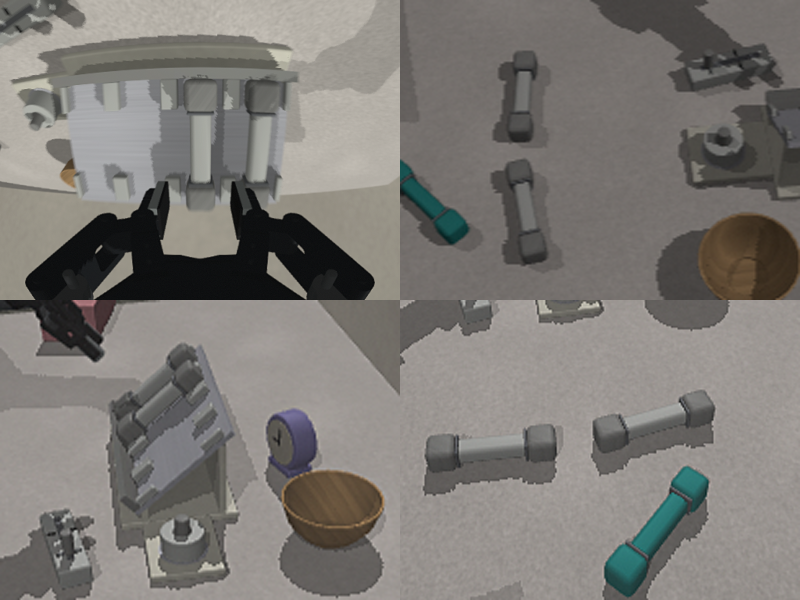

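Two wands are placed, and A and C are undisturbed. Next is A.

Call:
carry_out([
  [-0.5, 0, -4, -1, 0, 0.05, 0],
  [-0.5, 0.5, -8.8, -2, 0, 0.14, 0],
  [-0.5, 1, -13.6, -2, 0, 0.28, 0.01],
  [-0.5, 1.5, -18.4, -2, 0.01, 0.42, 0.02],
  [-0.5, 2.3, -23.2, -2, 0.012, 0.56, 0.04],
  [-0.5, 3.2, -28, -2, 0.012, 0.7, 0.044],
  [-0.5, 3.2, -32.8, -2, 0.012, 0.7, 0.044],
  [-0.5, 3.2, -37.5, -2, 0.012, 0.7, 0.044],
])

```text
t: 24.15
tool_pos: [0.4492, -0.109, 0.1973]
tool_rot: [-0.003, 0.045, 0.999, -0.0]
ft_force: [0.3, 0.4, -0.1]
width: 0.0643
```

Call:
carry_out([
  [-0.5, 0, 0, 0, 0, 0, 0],
])

```text
t: 24.25
tool_pos: [0.449, -0.1117, 0.1973]
tool_rot: [-0.002, 0.048, 0.999, -0.001]
ft_force: [-0.7, 0.1, 0.5]
width: 0.0638
```

```bash
python3 - <<'E'
from h import *
print(tool()[0],delta([.4396,-.3185,.2],down(np.radians(-95))),arm.observe()["joint_pos"].round(2))
E
```

```text
[ 0.4490028  -0.11171432  0.19726477] (array([ -1.04, -20.67,  -0.23]), array([-0.002, -0.004, -0.009])) [-0.5   0.23  1.75 -0.    1.16 -1.97]
```

Call:
carry_out([
  [-0.5, 0, -4.5, 0, 0, 0, -0.01],
  [-0.5, -0.5, -9, 0, 0, 0, -0.01],
  [-0.5, -1, -13.5, 0, 0, 0, -0.01],
  [-0.5, -1, -18, 0, 0, 0, -0.01],
  [-0.5, -1, -20.7, 0, 0, 0, -0.01],
  [-0.5, -1, -20.7, 0, 0, 0, -0.01],
  [-0.5, -1, -20.7, 0, 0, 0, -0.01],
])

```text
t: 24.95
tool_pos: [0.4409, -0.3131, 0.1978]
tool_rot: [-0.002, 0.04, 0.999, 0.0]
ft_force: [-0.8, 0.4, -0.3]
width: 0.0639
```

```bash
python3 - <<'E'
from h import *
m=cams.camera_model("wrist"); w=cams.read_camera("wrist"); cv2.imwrite("pics/w11.png",w)
print(tool()[0]); g,o=handle(w,m,[.4396,-.3185,.03]); print(g,*o,sep="\n")
E
```

```text
[ 0.44109381 -0.31249196  0.19818523]
[249 173]
(252, 230, 26, 29, array([ 0.5028, -0.3201]), np.float64(85.6), 0.032)
(251, 172, 76, 22, array([ 0.438 , -0.3164]), np.float64(-4.7), 0.08)
(252, 112, 32, 32, array([ 0.3778, -0.3105]), np.float64(85.4), 0.031)
```

Call:
carry_out([
  [-0.5, 0.2, -0.3, 4, 0, 0, 0],
  [-0.5, 0.2, -0.3, 8.5, 0, 0, 0],
  [-0.5, 0.2, -0.3, 13, 0, 0, 0],
  [-0.5, 0.2, -0.3, 16.5, 0, 0, 0],
  [-0.5, 0.2, -0.3, 17.4, 0, 0, 0],
  [-0.5, 0.2, -0.3, 17.4, 0, 0, 0],
  [1, 0.2, -0.3, 17.4, 0, 0, 0],
  [1, 0.2, -0.3, 17.4, 0, 0, 0],
])

```text
t: 25.8
tool_pos: [0.4394, -0.3168, 0.027]
tool_rot: [0.0, 0.039, 0.999, -0.002]
ft_force: [0.2, -0.4, -0.2]
width: 0.0359
```

Call:
carry_out([
  [1, 0, 0, 0, 0, 0, 0],
  [1, 0, 0, 0, 0, 0, 0],
  [1, 0, 0, 0, 0, 0, 0],
  [1, 0, 0, -4, 0, 0, 0],
  [1, 0, 0, -8.5, 0, 0, 0],
  [1, 0, 0, -13, 0, 0, 0],
  [1, 0, 0, -16, 0, 0, 0],
  [1, 0, 0, -16, 0, 0, 0],
])

```text
t: 26.6
tool_pos: [0.44, -0.3172, 0.19]
tool_rot: [0.002, 0.039, 0.999, -0.004]
ft_force: [1.9, -0.3, -1.7]
width: 0.022
```

```bash
python3 - <<'E'
from h import *
print(tool()[0],arm.observe()["width"]); heavy(8)
for fl in (False,True): print(fl,bp(-.036,.089,.12).round(3),delta(bp(-.036,.089,.12),bed(fl)))
print(arm.observe()["joint_pos"].round(2))
E
```

```text
[ 0.43998288 -0.31717738  0.18999699] 0.022008072749193457
torque y [-0.123 -0.077 -0.105 -0.089 -0.077 -0.087 -0.128 -0.123] Fz [3.86 2.11 2.29 2.73 1.69 2.77 2.26 1.56]
r_x 0.04200928498761433
False [0.534 0.167 0.175] (array([-5.74, 48.93,  0.87]), array([-1.067,  0.018,  2.92 ]))
True [0.534 0.167 0.175] (array([-5.74, 48.93,  0.87]), array([-0.012, -0.701, -0.033]))
[-0.84  0.41  1.54 -0.    1.19 -2.33]
```

Wand A's heavy end is already toward the robot, so it goes straight into the next channel.

Call:
carry_out([
  [1, 0, 3, -2.5, 0, 0, 0],
  [1, -0.5, 7, -5, 0, 0, 0],
  [1, -1, 11.5, -6, 0, 0, 0],
  [1, -1.5, 16, -6, 0, 0, 0],
  [1, -2, 20.5, -6, 0, -0.05, 0],
  [1, -2.5, 25, -6, 0, -0.14, 0],
  [1, -3, 29.5, -6, 0, -0.25, -0.01],
  [1, -3.5, 34, -6, 0, -0.35, -0.02],
])

```text
t: 27.8
tool_pos: [0.5002, 0.022, 0.2446]
tool_rot: [0.175, 0.028, 0.984, -0.007]
ft_force: [1.1, -0.0, -2.6]
width: 0.0218
```

Call:
carry_out([
  [1, 0, 0, 0, 0, 0, 0],
])

```text
t: 27.9
tool_pos: [0.499, 0.0248, 0.244]
tool_rot: [0.174, 0.026, 0.984, -0.006]
ft_force: [-0.4, 0.7, -2.7]
width: 0.022
```

```bash
python3 - <<'E'
from h import *
print(tool()[0],delta(bp(-.036,.089,.12),bed(True)))
E
```

```text
[0.49901011 0.02477329 0.24396028] (array([-0.25, 14.45,  7.34]), array([-0.007, -0.349, -0.006]))
```

Call:
carry_out([
  [1, 0, 3.5, 1, 0, -0.1, 0],
  [1, -0.2, 7, 2, 0, -0.2, 0],
  [1, -0.2, 11, 4, -0.005, -0.3, -0.005],
  [1, -0.25, 14.4, 6, -0.007, -0.349, -0.006],
  [1, -0.25, 14.4, 7.3, -0.007, -0.349, -0.006],
  [1, -0.25, 14.4, 7.3, -0.007, -0.349, -0.006],
  [1, -0.25, 14.4, 7.3, -0.007, -0.349, -0.006],
])

```text
t: 28.6
tool_pos: [0.536, 0.1615, 0.1761]
tool_rot: [0.341, 0.023, 0.94, -0.01]
ft_force: [-0.4, -0.7, -1.4]
width: 0.0218
```

```bash
python3 - <<'E'
from h import *
st(); print(delta(bp(-.036,.089,.0355),bed(True)))
E
```

```text
t 28.6 up 0.0912 y -0.0418 h 0.1192 f up,y,n -1.2 -0.7 -0.9 w 0.0218
(array([0.2 , 0.63, 8.36]), array([-0.006, -0.002, -0.004]))
```

Call:
carry_out([
  [1, 0.1, 0.6, 3, 0, 0, 0],
  [1, 0.1, 0.6, 6, 0, 0, 0],
  [1, 0.1, 0.6, 7.7, 0, 0, 0],
  [1, 0.1, 0.6, 8.3, 0, 0, 0],
  [1, 0.1, 0.6, 8.5, 0, 0, 0],
  [1, 0.1, 0.6, 8.5, 0, 0, 0],
])

```text
t: 29.2
tool_pos: [0.5902, 0.1644, 0.1119]
tool_rot: [0.342, 0.024, 0.939, -0.01]
ft_force: [-0.9, 0.5, -2.6]
width: 0.0216
```

```bash
python3 - <<'E'
from h import *
st()
E
```

```text
t 29.2 up 0.0913 y -0.0366 h 0.0353 f up,y,n -2.4 0.4 -1.4 w 0.0216
```

Call:
carry_out([
  [1, 0, 0, 0.1, 0, 0, 0],
  [1, 0, 0, 0.15, 0, 0, 0],
  [1, 0.4, 0, 0.15, 0, 0, 0],
  [1, 0.8, 0, 0.15, 0, 0, 0],
  [1, 0.8, 0, 0.15, 0, 0, 0],
])

```text
t: 29.7
tool_pos: [0.5865, 0.1658, 0.1083]
tool_rot: [0.345, 0.023, 0.938, -0.008]
ft_force: [-9.3, -0.5, 15.6]
width: 0.0218
```

```bash
python3 - <<'E'
from h import *
st()
E
```

```text
t 29.7 up 0.0861 y -0.0353 h 0.0349 f up,y,n 2.9 -0.9 17.9 w 0.0218
```

Call:
carry_out([
  [1, 0.2, 0, -0.05, 0, 0, 0],
  [1, 0.4, 0, -0.05, 0, 0, 0],
  [1, 0.6, 0, -0.05, 0, 0, 0],
  [1, 0.6, 0, -0.05, 0, 0, 0],
])

```text
t: 30.1
tool_pos: [0.5841, 0.166, 0.1066]
tool_rot: [0.348, 0.023, 0.937, -0.008]
ft_force: [9.0, -0.6, 12.9]
width: 0.0218
```

```bash
python3 - <<'E'
from h import *
st()
E
```

```text
t 30.1 up 0.0832 y -0.0352 h 0.0352 f up,y,n 15.2 -0.2 4.1 w 0.0218
```

Firm contact with the foot, at the same "up" as before. Releasing.

Call:
carry_out([
  [1, -0.2, 0, 0.1, 0, 0, 0],
  [1, -0.2, 0, 0.1, 0, 0, 0],
  [0, -0.2, 0, 0.1, 0, 0, 0],
  [0, -0.2, 0, 0.1, 0, 0, 0],
  [0, -0.2, 0, 0.1, 0, 0, 0],
  [0, -0.2, 0, -4, 0, 0, 0],
  [0, -0.2, 0, -9, 0, 0, 0],
  [0, -0.2, 0, -13, 0, 0, 0],
])

```text
t: 30.9
tool_pos: [0.4967, 0.1702, 0.2028]
tool_rot: [0.341, 0.023, 0.94, -0.009]
ft_force: [1.2, 0.5, 1.1]
width: 0.0428
```

```bash
python3 - <<'E'
from h import *
st(); s=cams.read_camera("scene"); s6=cv2.imread("pics/s6.png")
# has C moved since? compare around its place
u=proj("scene",[.651,-.319,.018]).astype(int); a=s[u[1]-30:u[1]+30,u[0]-30:u[0]+30].astype(int); b=s6[u[1]-30:u[1]+30,u[0]-30:u[0]+30].astype(int)
print("C diff",np.abs(a-b).mean(), (np.abs(a-b).max(2)>25).sum())
print(tool()[0],delta([.651,-.319,.2],down(np.radians(98.1))))
E
```

```text
t 30.9 up 0.078 y -0.0349 h 0.1651 f up,y,n 1.6 0.6 0.1 w 0.0428
C diff 0.6181481481481481 0
[0.49562563 0.17102786 0.20758828] (array([-13.15, -48.2 ,  12.12]), array([-0.066,  0.701, -0.182]))
```

Call:
carry_out([
  [-0.5, -1.1, -4.2, 0.6, 0, 0.1, 0],
  [-0.5, -2.3, -8.6, 1.7, -0.01, 0.2, -0.03],
  [-0.5, -3.5, -13, 2.8, -0.02, 0.3, -0.06],
  [-0.5, -4.7, -17.3, 3.9, -0.03, 0.4, -0.09],
  [-0.5, -5.9, -21.7, 5, -0.04, 0.5, -0.12],
  [-0.5, -7.1, -26, 6.1, -0.05, 0.6, -0.15],
  [-0.5, -8.3, -30.4, 7.3, -0.066, 0.7, -0.18],
  [-0.5, -9.5, -34.7, 8.4, -0.066, 0.7, -0.18],
])

```text
t: 31.75
tool_pos: [0.6004, -0.1602, 0.1987]
tool_rot: [-0.004, -0.069, 0.998, -0.0]
ft_force: [0.8, 0.3, 0.7]
width: 0.0639
```

Call:
carry_out([
  [-0.5, 0, 0, 0, 0, 0, 0],
])

```text
t: 31.85
tool_pos: [0.6001, -0.1634, 0.1978]
tool_rot: [-0.003, -0.066, 0.998, -0.001]
ft_force: [-0.7, 1.4, -0.3]
width: 0.064
```

```bash
python3 - <<'E'
from h import *
print(tool()[0],delta([.651,-.319,.2],down(np.radians(98.1))))
E
```

```text
[ 0.60007128 -0.16341605  0.1977512 ] (array([ -2.99, -16.1 ,  -0.22]), array([-0.001, -0.005, -0.009]))
```

Call:
carry_out([
  [-0.5, -0.8, -4.2, 0, 0, 0, -0.01],
  [-0.5, -1.6, -8.6, 0, 0, 0, -0.01],
  [-0.5, -2.4, -13, 0, 0, 0, -0.01],
  [-0.5, -3, -16, 0, 0, 0, -0.01],
  [-0.5, -3, -16, 0, 0, 0, -0.01],
  [-0.5, -3, -16, 0, 0, 0, -0.01],
])

```text
t: 32.45
tool_pos: [0.6509, -0.312, 0.1986]
tool_rot: [-0.003, -0.074, 0.997, 0.0]
ft_force: [-0.1, -0.1, -0.7]
width: 0.0641
```

```bash
python3 - <<'E'
from h import *
m=cams.camera_model("wrist"); w=cams.read_camera("wrist"); cv2.imwrite("pics/w12.png",w)
print(tool()[0]); g,o=handle(w,m,[.651,-.319,.03]); print(g,*o,sep="\n"); print(delta([.651,-.319,.0237],down(np.radians(98.1))),arm.observe()["joint_pos"].round(2))
E
```

```text
[ 0.65105827 -0.31124373  0.19910574]
[247 173]
(250, 228, 26, 29, array([ 0.711 , -0.3072]), np.float64(98.6), 0.031)
(250, 170, 78, 22, array([ 0.6471, -0.3169]), np.float64(8.3), 0.082)
(252, 111, 32, 32, array([ 0.5879, -0.3237]), np.float64(98.4), 0.031)
(array([ 0.03, -0.77, 17.54]), array([ 0.   , -0.005,  0.007])) [-0.61  0.82  0.83 -0.    1.5  -2.33]
```

Call:
carry_out([
  [-0.5, 0.3, -0.5, 4, 0, 0, 0],
  [-0.5, 0.3, -0.5, 8.5, 0, 0, 0],
  [-0.5, 0.3, -0.5, 13, 0, 0, 0],
  [-0.5, 0.3, -0.5, 16.5, 0, 0, 0],
  [-0.5, 0.3, -0.5, 17.4, 0, 0, 0],
  [-0.5, 0.3, -0.5, 17.4, 0, 0, 0],
  [1, 0.3, -0.5, 17.4, 0, 0, 0],
  [1, 0.3, -0.5, 17.4, 0, 0, 0],
])

```text
t: 33.3
tool_pos: [0.6491, -0.3183, 0.0281]
tool_rot: [-0.001, -0.074, 0.997, -0.002]
ft_force: [0.2, 0.2, -0.2]
width: 0.0358
```

Call:
carry_out([
  [1, 0, 0, 0, 0, 0, 0],
  [1, 0, 0, 0, 0, 0, 0],
  [1, 0, 0, 0, 0, 0, 0],
  [1, 0, 0, -4, 0, 0, 0],
  [1, 0, 0, -8.5, 0, 0, 0],
  [1, 0, 0, -13, 0, 0, 0],
  [1, 0, 0, -16, 0, 0, 0],
  [1, 0, 0, -16, 0, 0, 0],
])

```text
t: 34.1
tool_pos: [0.65, -0.3184, 0.1913]
tool_rot: [0.001, -0.074, 0.997, -0.004]
ft_force: [1.4, 0.2, -1.9]
width: 0.0218
```

```bash
python3 - <<'E'
from h import *
print(tool()[0],arm.observe()["width"]); heavy(8)
for fl in (False,True): print(fl,bp(-.108,.089,.12).round(3),delta(bp(-.108,.089,.12),bed(fl)))
print(arm.observe()["joint_pos"].round(2))
E
```

```text
[ 0.64998375 -0.31843233  0.19128888] 0.021830241373632864
torque y [0.124 0.117 0.144 0.13  0.076 0.15  0.075 0.115] Fz [2.81 3.52 2.42 3.61 2.07 1.97 2.6  2.62]
r_x -0.04305942199916536
False [0.531 0.095 0.175] (array([ 5.54, 42.58,  0.93]), array([ 1.021,  0.098, -2.778]))
True [0.531 0.095 0.175] (array([ 5.54, 42.58,  0.93]), array([ 0.067, -0.702,  0.184]))
[-0.62  0.83  0.85 -0.    1.48 -2.33]
```

Wand C's heavy end points away, so it needs a turn too.

Call:
carry_out([
  [1, 0.5, 3, -2, 0, 0, 0.145],
  [1, 1, 6, -4, 0, 0, 0.29],
  [1, 1.5, 9.5, -6, 0, 0, 0.435],
  [1, 2.2, 13, -6, 0, 0, 0.58],
  [1, 3, 16.5, -6, 0, 0, 0.725],
  [1, 3.8, 20, -6, 0, 0, 0.87],
  [1, 4.5, 23.5, -6, 0, 0, 1.015],
  [1, 5, 27, -6, 0, 0, 1.16],
])

```text
t: 35.3
tool_pos: [0.559, -0.0566, 0.2451]
tool_rot: [-0.002, 0.487, 0.873, -0.002]
ft_force: [0.4, 0.2, -2.5]
width: 0.0216
```

Call:
carry_out([
  [1, 0, 0, 0, 0, 0, 0.145],
  [1, 0, 0, 0, 0, 0, 0.29],
  [1, 0, 0, 0, 0, 0, 0.435],
  [1, 0, 0, 0, 0, 0, 0.58],
  [1, 0, 0, 0, 0, 0, 0.725],
  [1, 0, 0, 0, 0, 0, 0.87],
  [1, 0, 0, 0, 0, 0, 1.015],
  [1, 0, 0, 0, 0, 0, 1.16],
])

```text
t: 36.1
tool_pos: [0.5598, -0.0578, 0.2451]
tool_rot: [-0.001, 0.886, 0.463, -0.002]
ft_force: [-0.4, 0.0, -2.5]
width: 0.0217
```

```bash
python3 - <<'E'
from h import *
print(tool()[0],arm.observe()["width"]); print(delta(bp(-.108,.089,.12),bed(False)),arm.observe()["joint_pos"].round(2))
E
```

```text
[ 0.55983913 -0.05783982  0.24505963] 0.021713708040327545
(array([ 10.97, -11.1 ,   6.97]), array([-0.352,  0.642,  0.964])) [-0.31  0.4   1.39 -0.    1.36  0.3 ]
```

Call:
carry_out([
  [1, 1.3, -1.3, 0, -0.039, 0.071, 0.107],
  [1, 2.6, -2.6, 0, -0.078, 0.143, 0.214],
  [1, 3.9, -3.9, 0, -0.117, 0.214, 0.321],
  [1, 5.2, -5.2, 0.5, -0.156, 0.285, 0.428],
  [1, 6.5, -6.5, 1.5, -0.195, 0.357, 0.535],
  [1, 8, -8, 3, -0.235, 0.428, 0.643],
  [1, 9.5, -9.5, 4.5, -0.274, 0.5, 0.75],
  [1, 11, -11, 5.5, -0.313, 0.571, 0.857],
])

```text
t: 36.9
tool_pos: [0.5304, 0.0945, 0.1898]
tool_rot: [0.005, 0.951, 0.04, 0.307]
ft_force: [1.2, -0.4, -3.0]
width: 0.0216
```

Call:
carry_out([
  [1, 0, 0, 0, 0, 0, 0],
])

```text
t: 37.0
tool_pos: [0.5287, 0.0961, 0.1882]
tool_rot: [0.005, 0.952, 0.041, 0.304]
ft_force: [-0.4, -0.6, -1.7]
width: 0.022
```

```bash
python3 - <<'E'
from h import *
st(); print(delta(bp(-.108,.089,.12),bed(False)),arm.observe()["joint_pos"].round(2))
E
```

```text
t 37.0 up 0.0955 y -0.1075 h 0.1313 f up,y,n -1.4 -0.6 -1.1 w 0.022
(array([-0.57,  0.03,  1.17]), array([-0.046,  0.079,  0.116])) [-0.06  0.17  1.98  0.14  0.37  1.31]
```

Call:
carry_out([
  [1, -0.5, 0, 0.8, -0.046, 0.079, 0.116],
  [1, -0.5, 0, 1.2, -0.046, 0.079, 0.116],
  [1, -0.5, 0, 1.2, -0.046, 0.079, 0.116],
  [1, -0.5, 0, 1.2, -0.046, 0.079, 0.116],
])

```text
t: 37.4
tool_pos: [0.5347, 0.0931, 0.1785]
tool_rot: [0.009, 0.939, -0.019, 0.344]
ft_force: [0.4, 0.4, -2.3]
width: 0.0218
```

```bash
python3 - <<'E'
from h import *
st(); print(delta(bp(-.108,.09,.0355),bed(False)))
E
```

```text
t 37.4 up 0.094 y -0.1102 h 0.1199 f up,y,n -1.2 0.4 -2.0 w 0.0218
(array([-0.43, -0.24,  8.44]), array([ 0.002, -0.004,  0.003]))
```

Call:
carry_out([
  [1, -0.2, -0.2, 3, 0, 0, 0],
  [1, -0.3, -0.2, 6, 0, 0, 0],
  [1, -0.3, -0.2, 7.7, 0, 0, 0],
  [1, -0.3, -0.2, 8.4, 0, 0, 0],
  [1, -0.3, -0.2, 8.6, 0, 0, 0],
  [1, -0.3, -0.2, 8.6, 0, 0, 0],
])

```text
t: 38.0
tool_pos: [0.5873, 0.0926, 0.1114]
tool_rot: [0.009, 0.939, -0.02, 0.344]
ft_force: [-7.5, -1.8, 1.7]
width: 0.0217
```

```bash
python3 - <<'E'
from h import *
st()
E
```

```text
t 38.0 up 0.0911 y -0.1084 h 0.0347 f up,y,n -4.6 -2.1 6.0 w 0.0217
```

Light contact with the bed. Tool x now points up the slope, so sliding down is −x.

Call:
carry_out([
  [1, -0.4, 0, 0, 0, 0, 0],
  [1, -0.8, 0, 0, 0, 0, 0],
  [1, -1, 0, 0, 0, 0, 0],
  [1, -1, 0, 0, 0, 0, 0],
])

```text
t: 38.4
tool_pos: [0.5832, 0.0932, 0.1082]
tool_rot: [0.009, 0.937, -0.02, 0.349]
ft_force: [6.0, 0.8, 9.2]
width: 0.022
```

```bash
python3 - <<'E'
from h import *
st()
E
```

```text
t 38.4 up 0.0859 y -0.108 h 0.0349 f up,y,n 10.5 1.0 3.2 w 0.022
```

Call:
carry_out([
  [1, -0.2, 0, 0, 0, 0, 0],
  [1, -0.3, 0, 0, 0, 0, 0],
  [1, -0.3, 0, 0, 0, 0, 0],
])

```text
t: 38.7
tool_pos: [0.583, 0.0933, 0.1084]
tool_rot: [0.009, 0.936, -0.02, 0.352]
ft_force: [11.1, 1.2, 14.8]
width: 0.0219
```

```bash
python3 - <<'E'
from h import *
st()
E
```

```text
t 38.7 up 0.0858 y -0.108 h 0.0352 f up,y,n 18.0 1.7 4.2 w 0.0219
```

Firm on the foot. Releasing.

Call:
carry_out([
  [1, 0.3, 0, 0.1, 0, 0, 0],
  [1, 0.3, 0, 0.1, 0, 0, 0],
  [0, 0.3, 0, 0.1, 0, 0, 0],
  [0, 0.3, 0, 0.1, 0, 0, 0],
  [0, 0.3, 0, 0.1, 0, 0, 0],
  [0, 0.3, 0, -4, 0, 0, 0],
  [0, 0.3, 0, -9, 0, 0, 0],
  [0, 0.3, 0, -13, 0, 0, 0],
])

```text
t: 39.5
tool_pos: [0.4946, 0.0974, 0.2041]
tool_rot: [0.008, 0.939, -0.02, 0.343]
ft_force: [0.2, 0.4, 0.7]
width: 0.0431
```

```bash
python3 - <<'E'
from h import *
st()
w=cams.read_camera("wrist"); s=cams.read_camera("scene"); d=cams.read_camera("side")
f=lambda i:cv2.resize(i,(400,300),interpolation=cv2.INTER_CUBIC)
cv2.imwrite("pics/m13.png",np.vstack([np.hstack([f(w),f(s[130:250,230:390])]),np.hstack([f(d[80:215,170:350]),f(d[170:230,150:230])])]))
m=cams.camera_model("wrist")
print(proj("wrist",[.433,-.0185,.066],m), delta([.433,-.0185,.2],down(np.radians(8.5))),arm.observe()["joint_pos"].round(2))
E
```

```text
t 39.5 up 0.0796 y -0.1077 h 0.1654 f up,y,n 0.6 0.5 0.5 w 0.0431
[377.64573788 335.0623067 ] (array([-4.75, 11.85, -3.33]), array([-0.484, -0.59 ,  1.318])) [-0.03  0.07  2.09 -0.03  0.27  1.6 ]
```

View pics/m13.png

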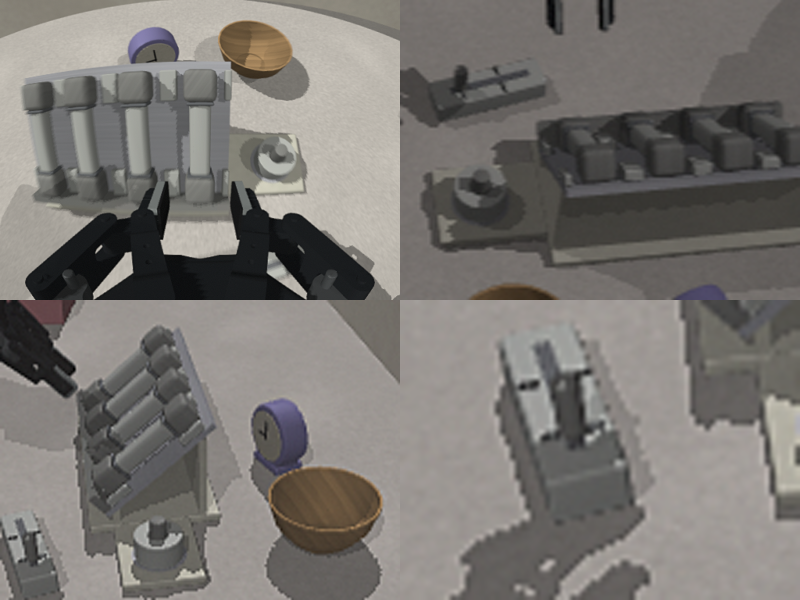

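All four wands lie in their channels with the low heads on the foot, and the ring is down flat. The timer knob is still at rest, so that is next.

Call:
carry_out([
  [-0.5, -1, 2, -2, 0, -0.1, 0],
  [-0.5, -2, 4, -3.3, 0, -0.24, 0],
  [-0.5, -3, 6, -3.3, 0, -0.38, 0],
  [-0.5, -4, 8, -3.3, 0, -0.52, 0],
  [-0.5, -4.7, 10, -3.3, 0, -0.66, 0],
  [-0.5, -4.7, 11.8, -3.3, 0, -0.7, 0],
  [-0.5, -4.7, 11.8, -3.3, 0, -0.7, 0],
])

```text
t: 40.35
tool_pos: [0.4346, -0.0199, 0.1968]
tool_rot: [0.001, 1.0, -0.023, -0.0]
ft_force: [0.1, 0.1, 0.3]
width: 0.0642
```

Call:
carry_out([
  [-0.5, 0, 0, 0, 0, 0, -0.145],
  [-0.5, 0, 0, 0, 0, 0, -0.29],
  [-0.5, 0, 0, 0, 0, 0, -0.435],
  [-0.5, 0, 0, 0, 0, 0, -0.58],
  [-0.5, 0, 0, 0, 0, 0, -0.725],
  [-0.5, 0, 0, 0, 0, 0, -0.87],
  [-0.5, 0, 0, 0, 0, 0, -1.015],
  [-0.5, 0, 0, 0, 0, 0, -1.16],
])

```text
t: 41.15
tool_pos: [0.4337, -0.0175, 0.1974]
tool_rot: [0.001, 0.847, 0.532, 0.0]
ft_force: [-0.1, -0.1, 0.7]
width: 0.0639
```

```bash
python3 - <<'E'
from h import *
print(delta([.433,-.0185,.18],down(np.radians(9))),arm.observe()["joint_pos"].round(2))
E
```

```text
(array([-0.12, -0.02,  1.74]), array([ 0.002,  0.001, -0.605])) [-0.31  0.17  1.83 -0.    1.14  0.14]
```

Call:
carry_out([
  [-0.5, 0, 0, 0, 0, 0, -0.145],
  [-0.5, 0, 0, 0, 0, 0, -0.29],
  [-0.5, 0, 0, 0, 0, 0, -0.435],
  [-0.5, 0, 0, 0.5, 0, 0, -0.57],
  [-0.5, 0, 0, 1, 0, 0, -0.6],
  [-0.5, 0, 0, 1, 0, 0, -0.6],
])

```text
t: 41.75
tool_pos: [0.4334, -0.0177, 0.1872]
tool_rot: [0.001, 0.655, 0.756, -0.0]
ft_force: [1.1, 0.2, 0.4]
width: 0.0643
```

```bash
python3 - <<'E'
from h import *
print(tool()[0],delta([.433,-.0185,.18],down(np.radians(9))))
m=cams.camera_model("wrist"); w=cams.read_camera("wrist"); cv2.imwrite("pics/w14.png",cv2.resize(w,(768,576),interpolation=cv2.INTER_CUBIC)); print(proj("wrist",[.433,-.0185,.066],m)*1.5)
sl=np.array([-.156,.988]); k=np.array([.433,-.0185]); print(proj("wrist",[*(k+.05*sl),.03],m)*1.5,proj("wrist",[*k,.032],m)*1.5)
E
```

```text
[ 0.43343035 -0.01769286  0.18721057] (array([-0.07, -0.05,  0.72]), array([ 0.   ,  0.002, -0.013]))
[382.52858438 283.8840522 ]
[381.67434434 190.25763665] [382.60061814 267.42027012]
```

View pics/w14.png

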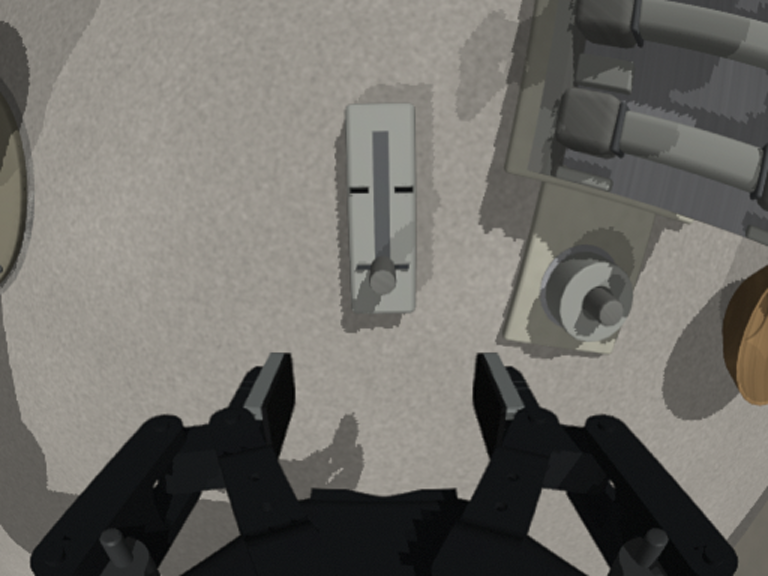

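Wrist view: the knob is at (382,279) and the black mark at (381,189). The slide runs straight up the image along tool x, as predicted. Grasping the knob across the slide.

Call:
carry_out([
  [-0.5, 0, 0, 4, 0, 0, 0],
  [-0.5, 0, 0, 8.5, 0, 0, 0],
  [-0.5, 0, 0, 12, 0, 0, 0],
  [-0.5, 0, 0, 13.1, 0, 0, 0],
  [-0.5, 0, 0, 13.1, 0, 0, 0],
  [1, 0, 0, 13.1, 0, 0, 0],
  [1, 0, 0, 13.1, 0, 0, 0],
  [1, 0, 0, 13.1, 0, 0, 0],
], force=60)

```text
t: 42.6
tool_pos: [0.4348, -0.0186, 0.0585]
tool_rot: [0.003, 0.654, 0.757, 0.0]
ft_force: [0.4, -0.6, -0.6]
width: 0.0206
```

Call:
carry_out([
  [1, 0, 0, 0, 0, 0, 0],
  [1, 0, 0, 0, 0, 0, 0],
  [1, 0, 0, 0, 0, 0, 0],
  [1, 0, 0, 0, 0, 0, 0],
])

```text
t: 43.0
tool_pos: [0.4331, -0.0187, 0.0584]
tool_rot: [0.001, 0.654, 0.757, -0.001]
ft_force: [-10.9, -3.5, 15.1]
width: 0.0143
```

Call:
carry_out([
  [1, 0, -0.1, -0.3, 0, 0, 0],
  [1, 0, -0.1, -0.3, 0, 0, 0],
  [1, 0, -0.1, -0.3, 0, 0, 0],
])

```text
t: 43.3
tool_pos: [0.4324, -0.0184, 0.0591]
tool_rot: [0.001, 0.654, 0.756, -0.0]
ft_force: [5.9, -0.4, -25.1]
width: 0.0139
```

Call:
carry_out([
  [1, 0, 0.03, 0.19, 0, 0, 0],
  [1, 0, 0.03, 0.19, 0, 0, 0],
])

```text
t: 43.5
tool_pos: [0.4327, -0.0187, 0.0589]
tool_rot: [0.001, 0.654, 0.757, -0.001]
ft_force: [-5.3, -3.2, 3.7]
width: 0.0139
```

```bash
python3 - <<'E'
from h import *
p,R=tool(); print(p,arm.observe()["ft_force"],R.as_matrix()[:,0])
E
```

```text
[ 0.43271753 -0.01871403  0.05887679] [-5.30712017 -3.23254971  3.66313267] [-0.14542322  0.98936626 -0.00254777]
```

Call:
carry_out([
  [1, 0.8, 0, 0, 0, 0, 0],
  [1, 1.8, 0, 0, 0, 0, 0],
  [1, 2.8, 0, 0, 0, 0, 0],
  [1, 3.8, 0, 0, 0, 0, 0],
  [1, 4.6, 0, 0, 0, 0, 0],
  [1, 5.0, 0, 0, 0, 0, 0],
  [1, 5.0, 0, 0, 0, 0, 0],
])

```text
t: 44.2
tool_pos: [0.4248, 0.031, 0.0588]
tool_rot: [0.001, 0.653, 0.757, -0.002]
ft_force: [-9.1, -5.7, 8.6]
width: 0.014
```

```bash
python3 - <<'E'
from h import *
p,R=tool(); d=p-np.array([.4327,-.0187,.0589]); print(d,np.linalg.norm(d),arm.observe()["ft_force"],arm.observe()["t"],arm.observe()["width"])
w=cams.read_camera("wrist"); s=cams.read_camera("scene"); 
f=lambda i:cv2.resize(i,(400,450),interpolation=cv2.INTER_CUBIC)
cv2.imwrite("pics/m15.png",np.hstack([f(w[100:325,155:355]),f(s[135:190,235:284])]))
E
```

```text
[-7.92284061e-03  4.96789002e-02 -7.98655632e-05] 0.05030676803641625 [-9.13638313 -5.65092447  8.55365966] 44.2 0.013981238880583684
```

View pics/m15.png

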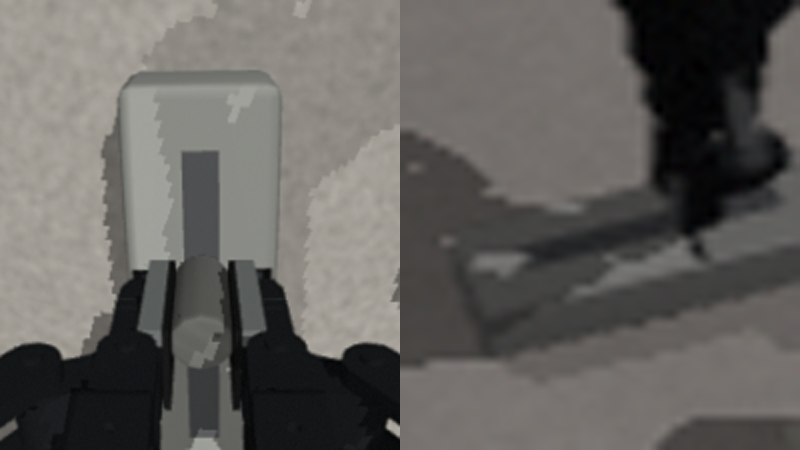

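The knob is gripped level with the mark, at 50.3 mm of travel. I'll hold it for about a second and let go.

Call:
carry_out([
  [1, 0, 0, 0, 0, 0, 0],
  [1, 0, 0, 0, 0, 0, 0],
  [1, 0, 0, 0, 0, 0, 0],
  [1, 0, 0, 0, 0, 0, 0],
  [1, 0, 0, 0, 0, 0, 0],
  [1, 0, 0, 0, 0, 0, 0],
  [1, 0, 0, 0, 0, 0, 0],
  [-0.7, 0, 0, 0, 0, 0, 0],
])

```text
t: 45.1
tool_pos: [0.4262, 0.0308, 0.0589]
tool_rot: [0.002, 0.654, 0.757, -0.0]
ft_force: [-0.0, -1.0, -0.3]
width: 0.0273
```

Call:
carry_out([
  [-0.7, 0, 0, 0, 0, 0, 0],
  [-0.7, 0, 0, 0, 0, 0, 0],
  [-0.7, 0, 0, 0, 0, 0, 0],
  [-0.7, 0, 0, 0, 0, 0, 0],
  [-0.7, 0, 0, -3, 0, 0, 0],
  [-0.7, 0, 0, -7, 0, 0, 0],
  [-0.7, 0, 0, -12, 0, 0, 0],
  [-0.7, 0, 0, -15, 0, 0, 0],
])

```text
t: 45.9
tool_pos: [0.4264, 0.0312, 0.2116]
tool_rot: [0.003, 0.654, 0.757, 0.001]
ft_force: [0.4, 0.3, 0.1]
width: 0.0727
```

```bash
python3 - <<'E'
from h import *
print(tool()[0])
w=cams.read_camera("wrist"); s=cams.read_camera("scene"); d=cams.read_camera("side")
f=lambda i:cv2.resize(i,(400,300),interpolation=cv2.INTER_CUBIC)
cv2.imwrite("pics/m16.png",np.vstack([np.hstack([f(w),f(s[130:250,230:390])]),np.hstack([f(d[80:215,170:350]),f(s)])]))
E
```

```text
[0.42636406 0.03122273 0.21158838]
```

```bash
python3 - <<'E'
from h import *
a=cv2.imread("pics/m13.png").astype(int); b=cv2.imread("pics/m16.png").astype(int)
for n,(y0,x0) in {"scene":(0,400),"side":(300,0)}.items():
    A=a[y0:y0+300,x0:x0+400]; B=b[y0:y0+300,x0:x0+400]; m=(np.abs(A-B).max(2)>30).astype(np.uint8)
    k,_,st_,_=cv2.connectedComponentsWithStats(m); print(n,[tuple(map(int,s)) for s in st_[1:] if s[4]>60])
w=cams.read_camera("wrist"); m=cams.camera_model("wrist")
# knob: is dark/steel disc at home pixel and bare housing at mark? shift template from the earlier wrist view
old=cv2.resize(cv2.imread("pics/w14.png"),(512,384)); t=old[172:204,238:272]
r=cv2.matchTemplate(w,t,cv2.TM_CCOEFF_NORMED); _,v,_,l=cv2.minMaxLoc(r); c=(l[0]+17,l[1]+14); print("knob match",v,c,plane("wrist",c,.066,m),"home pred",proj("wrist",[.433,-.0175,.066],m))
E
```

```text
scene [(108, 0, 23, 10, 183), (146, 0, 17, 35, 526), (197, 0, 18, 32, 478), (0, 68, 29, 27, 595), (34, 91, 30, 17, 319), (0, 95, 16, 19, 119)]
side [(34, 7, 28, 47, 551), (25, 25, 22, 34, 454), (0, 55, 34, 28, 412), (32, 54, 46, 55, 1200), (33, 258, 23, 20, 259), (16, 262, 9, 13, 63)]
knob match 0.8272942304611206 (254, 223) [ 0.43070242 -0.01119377  0.066     ] home pred [255.37421    229.00249081]
```

```bash
python3 - <<'E'
from h import *
for n in ("scene","side"):
    o=cv2.imread(f"pics/{n}0.png"); i=cams.read_camera(n)
    u=proj(n,[.433,-.0175,.055]).astype(int); t=o[u[1]-7:u[1]+8,u[0]-6:u[0]+7]; g=i[u[1]-30:u[1]+31,u[0]-35:u[0]+36]
    r=cv2.matchTemplate(g,t,cv2.TM_CCOEFF_NORMED); _,v,_,l=cv2.minMaxLoc(r); print(n,"knob shift px",l[0]-29,l[1]-23,round(v,2))
print(arm.observe()["t"]); arm.job_done()
E
```

```text
scene knob shift px 0 0 0.98
side knob shift px 0 0 0.99
46.2
the job is handed in; nothing more can be done
```

The cooling stand is ready and the job was handed in at about 46 s. It gave no verdict, so the results below are my own checks.

- **Ring:** I slid it down the shaft first, and the later pictures show it lying flat on the base.
- **Wands:** All four grey wands were there, and the turquoise one was left alone. I lifted each at mid-length and read the wrist torque. The balance point came out 41–43 mm from the middle for three of them. The first read about 55 mm, further than it should, but it was clear which end was heavy. Two had to be turned end for end. Each was pressed against the foot with 15–18 N before release, and all four lay flat in their own channels. None was seen to be knocked aside.
- **Timer:** I pulled the slide out 50.3 mm to the mark, held it about 1 s and released it. The knob was back at its starting pixel position in both fixed cameras (match scores 0.98 and 0.99). A rougher check with the wrist camera put the knob about 6 mm off, which I put down to the changed viewing angle.
- **Bowl and clock:** The arm never went near either.

The picture limit stopped me from viewing the final image. Instead I compared it by program with the view taken after the last wand. The changes lay around the arm and its shadow and beside the timer, where I took them for shadow, and none were on the wands or the ring.

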